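Open the biscuit display case for the day

ROBOT

A 7-joint arm with a two-finger parallel gripper is mounted at the origin on the work surface. World frame = base frame: x ahead of the robot, y to its left, z up, the work surface at z = 0. Lengths are in m, angles in degrees, forces in N, time in s.
With the tool pointing down it reaches from about 0.425 to 0.875 m from the base axis. Payload 4.7 kg.
Tool frame: the origin (TCP) lies at the centre of the arm's flange, where the gripper is bolted on; the fingertips stand 182 mm ahead of it and the grasp point (between the pads) lies 164 mm ahead of it; z points along the fingers, y is the line along which they close (so a half turn about z gives the same grasp; the last joint's range is limited). The gripper opens to 87 mm and grips with 3 to 60 N. Pads are 19 mm wide; open, the fingers measure 117 mm over their backs; the gripper's body (75 mm by 190 mm) begins 51 mm behind the grasp point.
Start: joints at [-69.666, 18.392, -4.016, 83.108, 1.295, 78.541, -3.26], TCP at [0.217, 0.613, 0.405] pointing down, gripper open.
Joint ranges: [-163.93, 163.93], [-17.29, 119.83], [-79.2, 71.16], [3.27, 140.29], [-89.18, 269.18], [5.43, 117.66], [-154.24, 154.24]. Speed limits (degrees/s): [147.25, 147.25, 180, 180, 180, 180, 180].

INTERFACE

Orientations are given as [roll, pitch, yaw] about the fixed x, y, z axes, in that order (R = Rz(yaw) Ry(pitch) Rx(roll)).
In Python, from cell import env gives the robot as it stands. The module is installed in compiled form; this text tells all that it offers.
- The arm moves only by the tool step_arm, never from a script. Its argument "steps" is one flat list of numbers, 5 for each row, row after row: the opening, from 0 (shut) to 1 (fully open), then the shift along the tool's x, y, z in mm, then the turn about the tool's z in degrees. In form: [grip, dx, dy, dz, roll, grip, dx, dy, dz, roll, ...]. A call has 1 to 12 rows; each row shifts and turns the commanded pose from where the row before left it, along the tool's axes as they then stand; what a row does not reach is not made up. A row lasts 1/8 s, in which the tool goes at most 62.5 mm and 10.7 degrees, less where a joint would pass 70% of its speed; a pose out of reach is approached as far as the arm can. A call with a gripper value outside its range is refused whole. The fingers move at their own pace and stop on an object; "grip_force" is the grip in N (left out, the last holds). Time passes only in rows, so rows that do not move let the fingers close. It gives the time, the measured TCP pose, the force, the opening and the grip force at its end, in the units of the state.
- env.get_obs(): the state, without advancing time (a new reading comes with each control period).
- env.read_camera(name): name is "scene" or "top"; returns a dict with "image" (384x512x3 uint8, red, green, blue), "camera_matrix" (3x3 intrinsics, pixels), "distortion" ([k1, k2, p1, p2, k3] as OpenCV has them; the pictures are not rectified), "R" (3x3) and "t" (3): a world point X has camera coordinates R X + t. Camera axes: x right, y down, z forward; pixel columns grow to the right and rows downward; lengths in m; the calibration is good to about 2 mm. A picture is of the moment at which its call begins. There is no depth.
- env.sign_off(): hands the job in; it is judged then, once.
The state is a dict: "time_s": time; "qpos": joint angles; "joint_velocities": joint speeds; "effort": joint torques, N m; "tool_pos": TCP position; "tool_rot": TCP orientation; "force": force on the tool from outside, world axes, zero at the start; "wrist_torque": the same for the moment, N m; "grip_width": finger opening in m; "grasp_force": force on a finger pad.
Only numpy, scipy, OpenCV 4.12 (cv2) and the standard library are available. Lean on these libraries where they do the work, as an engineer would, in place of code of your own. Each camera call takes 0.05 s, during which the arm holds its last target. There are 200 camera calls.

TASK

Get the counter ready for opening: turn the four brass turn buttons aside, lift the olive cover out of the display case and lay it flat and squarely in the middle of the grey mat, leaving the buttons turned aside. Then stand every gold-lidded biscuit jar from the cork board upright on the floor of the case's well, and set the price screen to face straight along the gold line on its base, leaning back 30 degrees. Leave the gift boxes and all the other things on the counter where they are.

Things in the scene. Friction and masses are not known exactly. Their poses are not given: they have to be found in the camera images.
- case: fixed low wooden display case, 190 mm (its x) by 284 mm (its y), rim top 36 mm above the table. Origin: centre of its underside, z up. In it a well 120 mm (x) by 180 mm (y) centred on the origin, open at the top once the cover is out, its gold floor 6 mm above the table. A ledge at 28 mm carries the cover inside a recess 140 by 200 mm, so that the cover's plate is flush with the rim
- cover: loose olive cover plate 136 mm (its x) by 196 mm (its y) by 8 mm, 350 g, with a brass bar handle on top in its middle: 16 mm wide (x), 90 mm long (y), 24 mm high, so 32 mm in all. Origin: centre of the plate's underside, z up. Starts in the recess of the case, axes parallel to the case's
- button_a (a joint): one of four like brass turn buttons, two on the rim at each y end of the case; vertical pivot at x 45, y 121 mm in the case's frame. Bar centred on the pivot, 72 mm long, 12 wide, its top 46 mm above the table; its middle 36 mm is a raised grip, also 12 wide, up to 60 mm. 0: bar along the case's y, tip 13 mm over the cover; + is anticlockwise from above
- button_b (a joint): turn button like button_a, pivot at x -45, y 121 mm in the case's frame. All four turn 1.75 rad either way, stay where left (friction 0.05 N m) and clear the cover beyond 1.1 rad; at 1.57 or -1.57 they lie along the rim
- button_c (a joint): turn button like button_a, pivot at x -45, y -121 mm in the case's frame. All four turn 1.75 rad either way, stay where left (friction 0.05 N m) and clear the cover beyond 1.1 rad; at 1.57 or -1.57 they lie along the rim
- button_d (a joint): turn button like button_a, pivot at x 45, y -121 mm in the case's frame. All four turn 1.75 rad either way, stay where left (friction 0.05 N m) and clear the cover beyond 1.1 rad; at 1.57 or -1.57 they lie along the rim
- mat: fixed grey mat for the cover, 180 mm (its x) by 240 mm (its y) by 4 mm, left or right of the case. Origin: centre of its underside
- tray: fixed thin brown cork board 200 mm (its x) by 250 mm (its y) by 3 mm on the other side of the case, carrying the jars. Origin: centre of its underside
- jar1: round biscuit jar with a gold lid and a thick heavy glass base, 42 mm diameter all the way up, 52 mm high, 140 g, starts upright on the tray; two to four of the four are present (an absent one reads None). Origin: centre of its underside
- jar2: round biscuit jar with a gold lid and a thick heavy glass base, 42 mm diameter all the way up, 52 mm high, 140 g, starts upright on the tray; two to four of the four are present (an absent one reads None). Origin: centre of its underside
- jar3: round biscuit jar with a gold lid and a thick heavy glass base, 42 mm diameter all the way up, 52 mm high, 140 g, starts upright on the tray; two to four of the four are present (an absent one reads None). Origin: centre of its underside
- jar4: round biscuit jar with a gold lid and a thick heavy glass base, 42 mm diameter all the way up, 52 mm high, 140 g, starts upright on the tray; two to four of the four are present (an absent one reads None). Origin: centre of its underside
- screen_stand: fixed base of the price screen, dark slab 70 mm (x) by 80 mm (y) by 12 mm. A gold line on its top runs from the post towards its +x edge, the customers' side (away from the robot). Origin: centre of its underside
- screen_swivel (a joint): swivel of the screen about the vertical post through the stand's origin. 0: the screen's face looks straight along the gold line (the stand's +x); positive turns it anticlockwise from above; range 1.6 rad either way; stays where it is left (friction 0.08 N m)
- screen_tilt (a joint): tilt of the screen about its horizontal lower hinge. 0: upright; positive leans it back, its top towards the screen's rear (away from its cream face); 0.52 is 30 degrees; range -0.2 to 0.95 rad; stays where it is left (friction 0.18 N m)
- screen_hinge (a point): point on the tilt hinge, on the swivel axis, 90 mm above the table. Its x is level and points the way the screen faces, its y runs along the hinge; it swivels but does not tilt
- screen_top (a point): middle of the screen's top edge, 100 mm from the hinge. The screen is a black slab 130 mm wide, 12 mm thick with a cream face; this frame's x is the face's outward normal, z points up along the screen
- gift_small: dark red gift box with gold ribbon standing among the jars on the tray, 46 by 46 by 40 mm (48 mm with its bow); not part of the job. Origin: centre of its underside
- gift_large: dark red gift box 90 by 120 by 50 mm, bystander. Origin: centre of its underside
- cake_ring: steel cake ring 120 mm diameter, 45 mm high, bystander. Origin: centre of its underside
- cake_server: black cake server lying on the table, bystander
- dish: white bowl 90 mm across, 35 mm high, bystander. Origin: centre of its underside
- card: card holder with a blank card, 30 by 70 mm, 56 mm high, bystander. Origin: centre of its underside
Not all that is in view belongs to the job. Leave any blue look-alike of the jar3 alone.

How it is judged:
By the outcome, as a careful person would: the job done as asked, in the order asked, and still so for the second after the job is handed in, with the robot touching nothing.
Of jar1, jar2, jar3, jar4 only 2 to 4 are there at a start; the rules pass over those that are not, and their reading is None.
At some moment in a run one of jar1, jar2, jar3, jar4 may be knocked a few centimetres aside while the robot is not near it.
It also fails if it takes over 210 s, if anything falls off the work surface, if the arm or the gripper's body presses on something with over 40 N, if the wrist force passes 120 N, or if a joint passes its speed limit or range.

## Working session

There is one attempt and no reset: what is moved stays moved. The work goes in short steps, Python scripts to look and compute and a tool call to move; the robot and the scene stay as the last step left them, time stands still between calls to the robot, and variables do not carry over. Pictures are saved under pics/ and viewed, at most 14 in all, crops included, and the job is handed in when it is done.

Besides the shell and the picture viewer there is one more tool, called by a JSON object that holds its "op" and its "data". step_arm: Moves the arm, as the interface text tells. Its arguments: {"type":"object","properties":{"steps":{"type":"array","items":{"type":"number"}},"grip_force":{"type":"number"}},"required":["steps"]}

```bash
mkdir -p pics; ls; python3 - <<'E'
from cell import env
import cv2,numpy as np
np.set_printoptions(precision=4,suppress=True)
o=env.get_obs();print(o)
for n in("scene","top"):
    r=env.read_camera(n);cv2.imwrite(f"pics/{n}0.png",r["image"][:,:,::-1]);print(r["camera_matrix"],r["distortion"],r["R"],r["t"],-r["R"].T@r["t"])
E
```

```text
pics
{'time_s': 0.0, 'qpos': array([-69.6634,  18.4401,  -4.016 ,  83.1762,   1.2935,  78.5386,
        -3.2602]), 'joint_velocities': array([-0.0155, -0.0187,  0.0417, -0.0053, -0.0439,  0.0585,  0.1134]), 'effort': array([ -0.    , -49.1284,  -0.404 , -31.253 ,  -0.064 ,   0.0435,
         0.0002]), 'tool_pos': array([0.2172, 0.6124, 0.4036]), 'tool_rot': array([-179.8903,    0.0041,  160.4731]), 'force': array([-0.7296,  0.0729,  0.4244]), 'wrist_torque': array([0.0289, 0.0112, 0.0502]), 'grasp_force': 0.0, 'grip_width': 0.08696678838955385}
[[469.5804   0.     257.6225]
 [  0.     469.5804 185.7172]
 [  0.       0.       1.    ]] [-0.0692  0.      0.      0.      0.    ] [[-0.3905  0.9203  0.022 ]
 [ 0.5597  0.2563 -0.788 ]
 [-0.7309 -0.2955 -0.6153]] [ 0.2695 -0.172   1.9129] [1.5996 0.3612 1.0355]
[[398.9612   0.     252.2763]
 [  0.     398.9612 186.8313]
 [  0.       0.       1.    ]] [0.0436 0.     0.     0.     0.    ] [[ 0.079  -0.9969 -0.0062]
 [-0.9725 -0.0757 -0.2201]
 [ 0.2189  0.0234 -0.9755]] [-0.0786  0.5476  1.0598] [ 0.3068 -0.0617  1.1538]
```

```bash
python3 - <<'E'
import cv2
for n in("scene","top"):
    a=cv2.imread(f"pics/{n}0.png");cv2.imwrite(f"pics/{n}0b.png",cv2.resize(a,(800,600),interpolation=cv2.INTER_CUBIC))
E
```

```text
(no output)
```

View pics/scene0b.png

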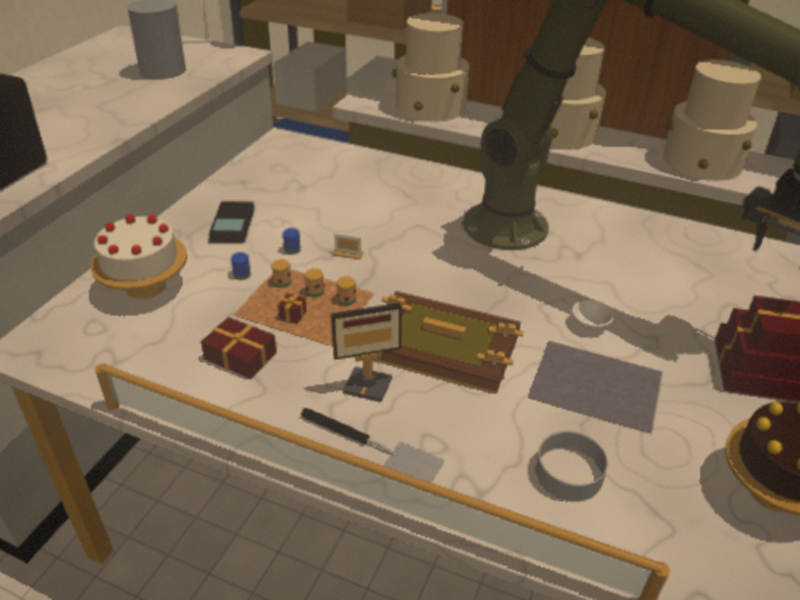

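View pics/top0b.png

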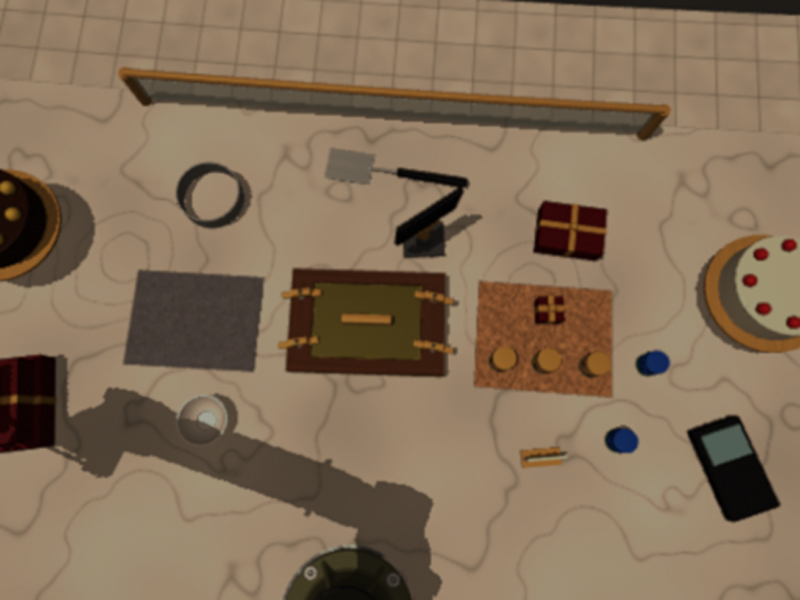

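Top view (800x600 px): mat (193,320), case (367,322) with four buttons at (300,293), (298,343), (434,297), (434,346), cork board (545,338). Gold-lidded jars are at (503,357), (547,359) and (597,362). Things that could be mistaken for jars: blue look-alikes (652,363) and (622,440), small gift (549,308). Screen is at (430,215), with its stand at (425,240).

```bash
cat > h.py <<'E'
import cv2,numpy as np
from cell import env
np.set_printoptions(precision=4,suppress=True)
def ray(r,uv):
    uv=np.asarray(uv,float).reshape(-1,1,2)
    p=cv2.undistortPoints(uv,r["camera_matrix"],r["distortion"]).reshape(-1,2)
    d=np.c_[p,np.ones(len(p))]@r["R"]
    return -r["R"].T@r["t"],d
def onz(r,uv,z):
    c,d=ray(r,uv);return c+d*((z-c[2])/d[:,2])[:,None]
def proj(r,X):
    return cv2.projectPoints(np.asarray(X,float).reshape(-1,3),cv2.Rodrigues(r["R"])[0],r["t"],r["camera_matrix"],r["distortion"])[0].reshape(-1,2)
def tri(r1,u1,r2,u2):
    c1,d1=ray(r1,u1);c2,d2=ray(r2,u2);d1=d1[0];d2=d2[0]
    s=np.linalg.lstsq(np.c_[d1,-d2],c2-c1,rcond=None)[0]
    a=c1+s[0]*d1;b=c2+s[1]*d2;return (a+b)/2,np.linalg.norm(a-b)
def rect(P):  # world pts -> minAreaRect in mm
    return cv2.minAreaRect((P[:,:2]*1000).astype(np.float32))
def blobs(m,amin):
    return [c.reshape(-1,2) for c in cv2.findContours(m.astype(np.uint8),cv2.RETR_EXTERNAL,cv2.CHAIN_APPROX_NONE)[0] if cv2.contourArea(c)>amin]
E
python3 - <<'E'
from h import *
r=env.read_camera("top");im=r["image"];hsv=cv2.cvtColor(im,cv2.COLOR_RGB2HSV)
for n,(u,v) in dict(mat=(193,320),case=(300,315),cover=(340,300),handle=(367,320),but=(300,293),jar=(503,357),tray=(520,330),table=(270,500),blue=(652,363),stand=(425,243),screen=(430,212)).items():
    print(n,hsv[int(v*.64),int(u*.64)],im[int(v*.64),int(u*.64)])
E
python3 - <<'E'
import cv2
a=cv2.imread("pics/top0.png")
b=cv2.resize(a[110:260,170:410],(800,500),interpolation=cv2.INTER_CUBIC);cv2.imwrite("pics/crop1.png",cv2.convertScaleAbs(b,alpha=1.6))
E
```

```text
mat [11 57 71] [71 61 55]
case [ 10 189  54] [54 27 14]
cover [ 22 177  72] [72 58 22]
handle [ 16 182 158] [158 106  45]
but [ 17 145  81] [81 61 35]
jar [ 16 186 145] [145  96  39]
tray [ 12 168 126] [126  76  43]
table [ 16  79 151] [151 129 104]
blue [110 209  88] [16 39 88]
stand [15 57 18] [18 16 14]
screen [165  57   9] [9 7 8]
```

View pics/crop1.png

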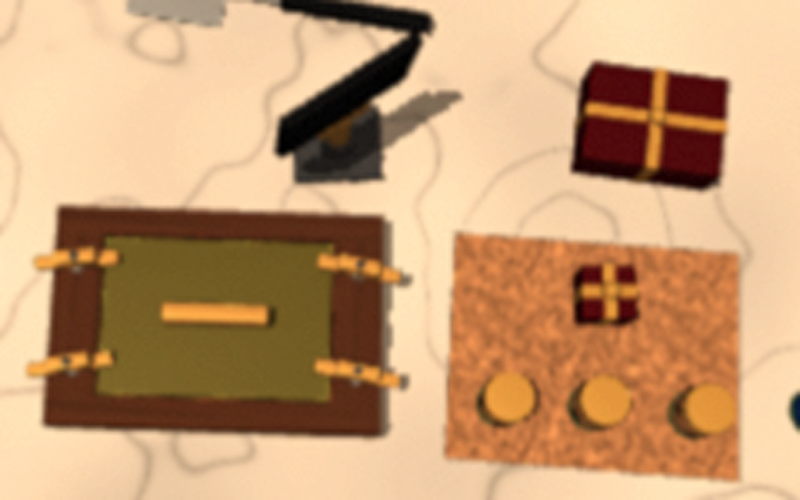

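The crop confirms three gold-lidded jars (509,398), (602,401), (707,408), with the small gift at (608,292). The buttons are tilted slightly, about 5-10° from the case's y. Next I'll measure.

```bash
cat > meas.py <<'E'
from h import *
def masks(r):
    im=r["image"].astype(int);h=cv2.cvtColor(r["image"],cv2.COLOR_RGB2HSV).astype(int)
    H,S,V=h[...,0],h[...,1],h[...,2]
    return dict(cover=(H>=19)&(H<=27)&(S>140)&(V>45)&(V<110),wood=(H<=14)&(S>150)&(V>25)&(V<75),
      mat=(S<80)&(V>50)&(V<90),gold=(H>=13)&(H<=20)&(S>155)&(V>110),
      )
E
python3 - <<'E'
from meas import *
for n in("top","scene"):
    r=env.read_camera(n);m=masks(r)
    print(n)
    for k,z,a in(("cover",.036,400),("mat",.004,800),("wood",.036,300),("gold",.055,10)):
        mk=m[k].astype(np.uint8)
        if k in("mat","cover"): mk=cv2.morphologyEx(mk,cv2.MORPH_CLOSE,np.ones((5,5)))
        for c in blobs(mk,a):
            cen=c.mean(0)
            P=onz(r,c,z)
            if not(.3<P[:,0].mean()<.9 and abs(P[:,1].mean())<.6):continue
            q=rect(P);print(k,"px",cen,"area",cv2.contourArea(c),"ctr",np.round(q[0],1),"size",np.round(q[1],1),"ang",round(q[2],1))
E
```

```text
top
cover px [234.5738 204.9467] area 3050.0 ctr [500.9  12.7] size [136.6 196.2] ang 2.7
mat px [124.2473 205.2291] area 4726.5 ctr [483.8 333.3] size [176.7 237.8] ang 1.0
wood px [233.6805 232.0788] area 980.5 ctr [430.6   8.3] size [ 47.9 279.1] ang 2.5
wood px [276.2658 205.2532] area 331.5 ctr [ 510.5 -106.3] size [80.3 39.7] ang 3.5
wood px [192.5325 202.3766] area 308.5 ctr [499.6 131.2] size [78.1 38.9] ang 2.6
wood px [235.3272 178.3318] area 723.5 ctr [574.9  15.6] size [ 36.8 275.3] ang 3.0
gold px [383.3111 231.7333] area 179.5 ctr [ 455.3 -401.6] size [44.2 37.8] ang 0.0
gold px [351.7556 229.2889] area 171.5 ctr [ 456.2 -317.3] size [41.7 41.2] ang 80.2
gold px [322.4762 228.4048] area 159.0 ctr [ 450.3 -237.2] size [44.  35.6] ang 2.0
gold px [283.52 222.6 ] area 26.5 ctr [ 459.2 -129.8] size [30.5 10.6] ang 75.9
gold px [270.2222 219.963 ] area 28.5 ctr [464.1 -93.1] size [31.5 10.7] ang 87.3
gold px [183.5238 219.381 ] area 23.5 ctr [446.1 147.3] size [11.4 25.7] ang 31.6
gold px [192.8462 217.3846] area 11.5 ctr [453.7 121.8] size [ 8.4 11.3] ang 4.4
gold px [200.2
[... 1279 characters left out ...]
604.6 -113.8] size [31.3 94.9] ang 38.4
gold px [152.7128 216.6702] area 114.0 ctr [ 718.9 -345.3] size [ 78.  100.2] ang 29.2
gold px [328.9048 210.3333] area 15.5 ctr [457.8 146.7] size [34.  13.9] ang 45.3
gold px [285.0164 208.    ] area 98.5 ctr [504.4  13.9] size [92.8 29.6] ang 85.7
gold px [258.52 194.28] area 20.5 ctr [476.3 -89.8] size [45.8 17. ] ang 55.4
gold px [186.1053 192.4474] area 44.0 ctr [ 566.4 -310.8] size [40.7 38.2] ang 47.1
gold px [221.16 181.36] area 58.5 ctr [ 465.4 -233.1] size [39.4 34.6] ang 24.6
gold px [200.3846 176.1154] area 56.0 ctr [ 470.2 -312. ] size [41.4 34.7] ang 28.1
gold px [179.4167 170.0417] area 46.0 ctr [ 466.9 -396.5] size [36.  33.1] ang 24.7
```

```bash
python3 - <<'E'
import cv2,numpy as np
a=cv2.imread("pics/top0.png")[110:180,235:315];b=cv2.imread("pics/scene0.png")[185:265,195:275]
f=lambda x:cv2.convertScaleAbs(cv2.resize(x,(400,int(400*x.shape[0]/x.shape[1])),interpolation=cv2.INTER_CUBIC),alpha=2.2)
A,B=f(a),f(b);c=np.zeros((400,800,3),np.uint8);c[:A.shape[0],:400]=A;c[:,400:]=B;cv2.imwrite("pics/scr1.png",c)
E
```

```text
(no output)
```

View pics/scr1.png

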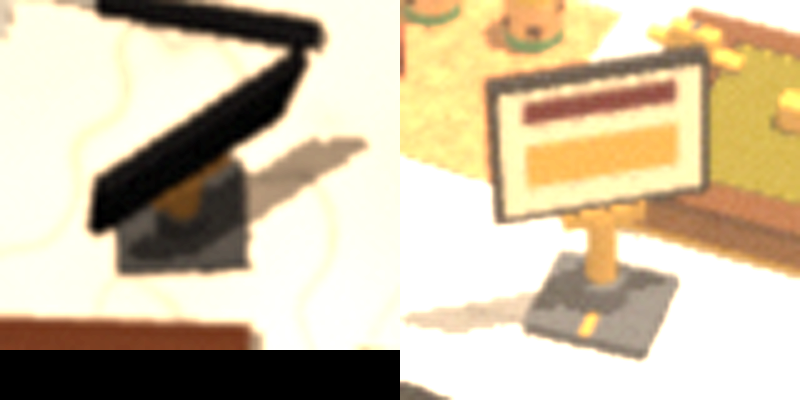

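Left panel (top camera): the screen's top edge runs from (95,178) to (298,50) and the stand's near edge is at (118-248,268). Right panel (scene camera): the face corners are (492,80) and (706,48) for the top, (500,220) and (706,187) for the bottom. The stand has its gold line at (588,325).

```bash
python3 - <<'E'
from h import *
t=env.read_camera("top");s=env.read_camera("scene")
T=lambda u,v:[235+u/5,110+v/5]
S=lambda u,v:[195+(u-400)/5,185+v/5]
print("cornerR",tri(t,T(298,50),s,S(492,80)));print("cornerL",tri(t,T(95,178),s,S(706,48)))
print("stand top", onz(t,[T(118,268),T(248,263)],.012), onz(s,[S(527,325),S(645,353),S(678,280),S(567,255),S(588,325),S(602,278)],.012))
# mat corners, both views
for n,r in(("top",t),("scene",s)):
    h=cv2.cvtColor(r["image"],cv2.COLOR_RGB2HSV).astype(int);m=((h[...,1]<80)&(h[...,2]>45)&(h[...,2]<105)).astype(np.uint8)
    m=cv2.morphologyEx(m,cv2.MORPH_OPEN,np.ones((3,3)))
    for c in blobs(m,800):
        P=onz(r,c,.004);q=rect(P)
        if .4<P[:,0].mean()<.6: print(n,q,cv2.boxPoints(q))
    # jars lids
    h=cv2.cvtColor(r["image"],cv2.COLOR_RGB2HSV).astype(int);m=(h[...,0]>=13)&(h[...,0]<=20)&(h[...,1]>155)&(h[...,2]>110)
    for c in blobs(m,30):
        P=onz(r,c,.055)
        if -.45<P[:,1].mean()<-.2 and .4<P[:,0].mean()<.5: print(n,"jar",cv2.minEnclosingCircle((P[:,:2]*1000).astype(np.float32)),P.mean(0))
E
```

```text
cornerR (array([ 0.7079, -0.1327,  0.187 ]), np.float64(0.0011863106299968764))
cornerL (array([ 0.6312, -0.0341,  0.1868]), np.float64(0.0005071739947471932))
stand top [[ 0.6351 -0.0475  0.012 ]
 [ 0.6441 -0.1242  0.012 ]] [[ 0.72   -0.1094  0.012 ]
 [ 0.7119 -0.0351  0.012 ]
 [ 0.6475 -0.0419  0.012 ]
 [ 0.6558 -0.1137  0.012 ]
 [ 0.7049 -0.0759  0.012 ]
 [ 0.6651 -0.0852  0.012 ]]
top ((483.53125, 333.54571533203125), (177.9517364501953, 239.0208740234375), 1.00204598903656) [[392.479  451.4818]
 [396.659  212.4975]
 [574.5835 215.6096]
 [570.4034 454.5939]]
top jar ((455.6275939941406, -402.8271179199219), 22.89803695678711) [ 0.4559 -0.4029  0.055 ]
top jar ((454.9425048828125, -316.23077392578125), 22.644851684570312) [ 0.4553 -0.3165  0.055 ]
top jar ((451.4906005859375, -238.530029296875), 23.824302673339844) [ 0.452  -0.2367  0.055 ]
scene jar ((465.12884521484375, -233.8048095703125), 21.7867431640625) [ 0.4639 -0.2328  0.055 ]
scene jar ((468.4437561035156, -310.3454895019531), 22.0011043548584) [ 0.4679 -0.3116  0.055 ]
scene jar ((466.9188537597656, -394.97027587890625), 21.873186111450195) [ 0.4668 -0.3962  0.055 ]
```

```bash
cat > plan.py <<'E'
import sys;from h import *
# plan.py x y z(TCP) yaw [mm, deg]: roll first, then shift in tool axes after the roll
def plan(x,y,z,yaw):
    o=env.get_obs();p=o["tool_pos"]*1000;y0=o["tool_rot"][2]
    roll=-((yaw-y0+180)%360-180);a=np.radians(yaw);d=np.array([x,y,z])-p
    print("at",np.round(p,1),np.round(o["tool_rot"],2),"roll %.1f  dx %.1f dy %.1f dz %.1f"%(roll,d[0]*np.cos(a)+d[1]*np.sin(a),d[0]*np.sin(a)-d[1]*np.cos(a),-d[2]),"w",round(o["grip_width"]*1000,1),"F",o["force"],"q7",round(o["qpos"][6],1))
if __name__=="__main__":
    plan(*map(float,sys.argv[1:5]))
E
python3 plan.py 541.5 135.5 300 97.1
```

```text
at [217.3 612.6 404.5] [-179.98    0.    160.47] roll 63.4  dx -513.5 dy 262.8 dz 104.5 w 87.1 F [ 0.2121 -0.473  -0.7341] q7 -3.3
```

{"op": "step_arm", "data": {"steps": [0.4,0,0,0,9,0.4,0,0,0,9,0.4,0,0,0,9,0.4,0,0,0,9,0.4,0,0,0,9,0.4,0,0,0,9,0.4,0,0,0,9.4], "grip_force": 10}}

```text
time_s: 1.23
tool_pos: [0.2172, 0.6126, 0.4047]
tool_rot: [180.0, -0.0, 96.8]
force: [-0.5, 0.8, 0.3]
grip_width: 0.0356
grasp_force: 0.0
```

{"op": "step_arm", "data": {"steps": [0.4,-43,22,0,0,0.4,-43,22,0,0,0.4,-43,22,0,0,0.4,-43,22,0,0,0.4,-43,22,10,0,0.4,-43,22,10,0,0.4,-43,22,15,0,0.4,-43,22,15,0,0.4,-43,22,15,0,0.4,-43,22,20,0,0.4,-43,22,20,0,0.4,-40,21,0,0]}}

```text
time_s: 2.72
tool_pos: [0.5415, 0.1343, 0.2982]
tool_rot: [-179.9, 0.0, 97.1]
force: [-0.2, 0.1, 0.1]
grip_width: 0.0344
grasp_force: 0.0
```

{"op": "step_arm", "data": {"steps": [0.4,0,0,0,0,0.4,0,0,0,0,0.4,0,0,0,0,0.4,0,0,0,0]}}

```text
time_s: 3.22
tool_pos: [0.541, 0.1372, 0.2999]
tool_rot: [180.0, -0.0, 97.2]
force: [-0.3, -0.3, -0.4]
grip_width: 0.0351
grasp_force: 0.0
```

```bash
python3 plan.py 541.5 135.5 300 97.1; python3 - <<'E'
from h import *
o=env.get_obs();p=o["tool_pos"];out=[]
for n in("top","scene"):
    r=env.read_camera(n);cv2.imwrite(f"pics/{n}1.png",r["image"][:,:,::-1])
    u=proj(r,p-[0,0,.182])[0];print(n,"tip",u)
    a=np.radians(o["tool_rot"][2]);d=np.array([np.sin(a),-np.cos(a),0])*.5*o["grip_width"]
    for k in(1,-1):print(proj(r,p-[0,0,.182]+k*d))
    x,y=int(u[0]),int(u[1]);x=min(max(x,40),471);out.append(cv2.resize(cv2.convertScaleAbs(r["image"][y-40:y+40,x-40:x+40,::-1],alpha=2),(400,400),interpolation=cv2.INTER_CUBIC));print("offset",x-40,y-40)
cv2.imwrite("pics/tip1.png",np.hstack(out))
E
```

```text
at [541.  137.2 299.9] [179.99  -0.03  97.2 ] roll 0.1  dx -1.7 dy 0.3 dz -0.1 w 35.1 F [-0.2771 -0.2847 -0.3724] q7 -4.6
top tip [187.3548 181.2736]
[[187.2819 174.9164]]
[[187.4268 187.6765]]
offset 147 141
scene tip [320.0771 210.1208]
[[319.0674 213.8273]]
[[321.0673 206.4838]]
offset 280 170
```

View pics/tip1.png

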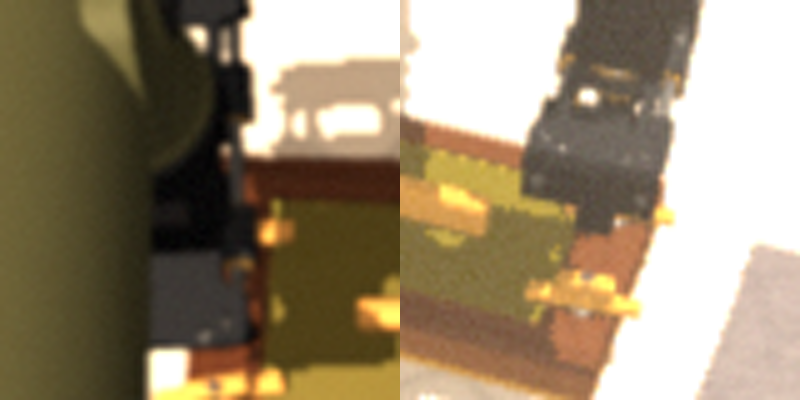

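Both fingertips project within about 1 px of where they appear (scene panel: tip at (597,230), the button grip nearby). I'll descend over button a and close gently, using the wrist force to refine the position.

{"op": "step_arm", "data": {"steps": [0.4,-2,1.5,20,0,0.4,0,0,20,0,0.4,0,0,17,0,0.4,0,0,17,0,0.4,0,0,0,0,0.4,0,0,0,0]}}

```text
time_s: 4.08
tool_pos: [0.5435, 0.1341, 0.2262]
tool_rot: [180.0, -0.0, 97.1]
force: [0.2, 0.3, 0.2]
grip_width: 0.0349
grasp_force: 0.0
```

{"op": "step_arm", "data": {"steps": [0.28,0,0,0,0,0.28,0,0,0,0]}}

```text
time_s: 4.32
tool_pos: [0.5435, 0.1342, 0.2264]
tool_rot: [179.9, -0.0, 97.1]
force: [-0.5, 0.3, 1.5]
grip_width: 0.026
grasp_force: 0.0
```

{"op": "step_arm", "data": {"steps": [0.22,0,0,0,0,0.22,0,0,0,0]}}

```text
time_s: 4.58
tool_pos: [0.5432, 0.1341, 0.2259]
tool_rot: [180.0, -0.0, 97.1]
force: [-0.0, 0.3, 0.4]
grip_width: 0.0205
grasp_force: 0.0
```

{"op": "step_arm", "data": {"steps": [0.17,0,0,0,0,0.17,0,0,0,0]}}

```text
time_s: 4.82
tool_pos: [0.5432, 0.1341, 0.2258]
tool_rot: [180.0, -0.0, 97.1]
force: [0.0, -0.2, 0.1]
grip_width: 0.0155
grasp_force: 0.0
```

{"op": "step_arm", "data": {"steps": [0.05,0,0,0,0,0.05,0,0,0,0,0.05,0,0,0,-9.5,0.05,0,0,0,-9.5,0.05,0,0,0,-9.5,0.05,0,0,0,-9.5]}}

```text
time_s: 5.58
tool_pos: [0.5435, 0.1345, 0.2258]
tool_rot: [179.9, 0.0, 135.4]
force: [1.5, 1.0, -1.6]
grip_width: 0.0121
grasp_force: 10.0
```

{"op": "step_arm", "data": {"steps": [0.05,0,0,0,-9.5,0.05,0,0,0,-9.5,0.05,0,0,0,-9.5,0.05,0,0,0,-9.5,0.05,0,0,0,-9.5,0.05,0,0,0,0,0.05,0,0,0,0]}}

```text
time_s: 6.45
tool_pos: [0.5437, 0.1353, 0.2257]
tool_rot: [179.9, 0.1, -177.6]
force: [2.8, 3.9, -4.3]
grip_width: 0.0122
grasp_force: 10.0
```

{"op": "step_arm", "data": {"steps": [0.35,0,0,0,0,0.35,0,0,0,0,0.35,0,0,-20,0,0.35,0,0,-20,10,0.35,0,0,0,10,0.35,0,0,0,10,0.35,0,0,0,10,0.35,0,0,0,10,0.35,0,0,0,10,0.35,0,0,0,10,0.35,0,0,0,10,0.35,0,0,0,0]}}

```text
time_s: 7.95
tool_pos: [0.5431, 0.1337, 0.2658]
tool_rot: [-180.0, 0.0, 102.6]
force: [1.2, -0.0, -0.0]
grip_width: 0.0303
grasp_force: 0.0
```

```bash
python3 plan.py 453.8 131 226 102.2
```

```text
at [543.1 133.7 265.8] [-179.97    0.03  102.61] roll 0.4  dx 16.2 dy -87.8 dz 39.8 w 30.3 F [ 1.1767 -0.037  -0.0031] q7 1.4
```

{"op": "step_arm", "data": {"steps": [0.35,8,-44,0,0,0.35,8,-44,0,0,0.35,0,0,0,0,0.35,0,0,20,0,0.35,0,0,20,0,0.35,0,0,0,0]}}

```text
time_s: 8.7
tool_pos: [0.4538, 0.1302, 0.2248]
tool_rot: [-179.9, 0.1, 102.6]
force: [-0.6, -0.5, -0.7]
grip_width: 0.0307
grasp_force: 0.0
```

{"op": "step_arm", "data": {"steps": [0.17,0,0,0,0,0.17,0,0,0,0,0.17,0,0,0,0]}}

```text
time_s: 9.07
tool_pos: [0.4542, 0.1307, 0.2264]
tool_rot: [179.9, -0.0, 102.6]
force: [-0.5, -0.4, 0.6]
grip_width: 0.0164
grasp_force: 0.0
```

{"op": "step_arm", "data": {"steps": [0.05,0,0,0,0,0.05,0,0,0,0,0.05,0,0,0,0]}}

```text
time_s: 9.45
tool_pos: [0.4533, 0.1305, 0.226]
tool_rot: [-179.9, -0.0, 102.6]
force: [-4.3, -0.4, 5.4]
grip_width: 0.0117
grasp_force: 10.0
```

{"op": "step_arm", "data": {"steps": [0.05,0,0,0,-9,0.05,0,0,0,-9,0.05,0,0,0,-9,0.05,0,0,0,-9,0.05,0,0,0,-9,0.05,0,0,0,-9,0.05,0,0,0,-9,0.05,0,0,0,-9,0.05,0,0,0,-8.5,0.05,0,0,0,0,0.05,0,0,0,0]}}

```text
time_s: 10.82
tool_pos: [0.4538, 0.1314, 0.226]
tool_rot: [179.9, 0.0, -177.0]
force: [-1.9, 3.9, 2.2]
grip_width: 0.0117
grasp_force: 10.0
```

{"op": "step_arm", "data": {"steps": [0.35,0,0,0,0,0.35,0,0,0,0,0.35,0,0,-20,0,0.35,0,0,-20,10,0.35,0,0,0,10,0.35,0,0,0,10,0.35,0,0,0,10,0.35,0,0,0,10,0.35,0,0,0,10,0.35,0,0,0,10,0.35,0,0,0,10,0.35,0,0,0,10]}}

```text
time_s: 12.32
tool_pos: [0.454, 0.13, 0.2656]
tool_rot: [180.0, 0.0, 92.7]
force: [0.5, -1.1, 0.1]
grip_width: 0.0304
grasp_force: 0.0
```

{"op": "step_arm", "data": {"steps": [0.35,0,0,0,10,0.35,0,0,0,0,0.35,0,0,0,0]}}

```text
time_s: 12.7
tool_pos: [0.4539, 0.1303, 0.2657]
tool_rot: [180.0, 0.0, 83.2]
force: [0.3, 0.2, 0.3]
grip_width: 0.0306
grasp_force: 0.0
```

```bash
python3 plan.py 465.6 -110.7 226 82.4
```

```text
at [453.9 130.3 265.7] [180.     0.02  83.21] roll 0.8  dx -237.3 dy 43.5 dz 39.7 w 30.6 F [0.3053 0.1885 0.327 ] q7 -24.7
```

{"op": "step_arm", "data": {"steps": [0.35,-39.5,7.3,0,0.8,0.35,-39.5,7.3,0,0,0.35,-39.5,7.3,0,0,0.35,-39.5,7.2,0,0,0.35,-39.5,7.2,0,0,0.35,-39.5,7.2,0,0,0.35,0,0,0,0,0.35,0,0,20,0,0.35,0,0,20,0,0.35,0,0,0,0]}}

```text
time_s: 13.95
tool_pos: [0.4649, -0.1091, 0.2245]
tool_rot: [-179.8, 0.0, 82.4]
force: [-0.3, -0.3, 1.1]
grip_width: 0.0306
grasp_force: 0.0
```

{"op": "step_arm", "data": {"steps": [0.17,0,0,0,0,0.17,0,0,0,0,0.17,0,0,0,0]}}

```text
time_s: 14.32
tool_pos: [0.4657, -0.11, 0.2263]
tool_rot: [180.0, -0.0, 82.3]
force: [-1.4, -0.7, 1.2]
grip_width: 0.0161
grasp_force: 0.6
```

{"op": "step_arm", "data": {"steps": [0.05,0,0,0,0,0.05,0,0,0,0,0.05,0,0,0,0]}}

```text
time_s: 14.7
tool_pos: [0.4646, -0.1099, 0.2258]
tool_rot: [-179.8, -0.0, 82.3]
force: [-5.9, 1.5, 6.4]
grip_width: 0.0119
grasp_force: 10.0
```

{"op": "step_arm", "data": {"steps": [0.05,0,0,0,9,0.05,0,0,0,9,0.05,0,0,0,9,0.05,0,0,0,9,0.05,0,0,0,9,0.05,0,0,0,9,0.05,0,0,0,9,0.05,0,0,0,9,0.05,0,0,0,7.5,0.05,0,0,0,0,0.05,0,0,0,0]}}

```text
time_s: 16.08
tool_pos: [0.4648, -0.1103, 0.2258]
tool_rot: [-180.0, 0.1, 2.8]
force: [-4.5, 0.9, 4.9]
grip_width: 0.0122
grasp_force: 10.0
```

{"op": "step_arm", "data": {"steps": [0.35,0,0,0,0,0.35,0,0,0,0,0.35,0,0,-20,0,0.35,0,0,-20,0,0,0,0,0,-8.5,0,0,0,0,-8.5,0,0,0,0,0,0,0,0,0,0,0,0,0,0,0]}}

```text
time_s: 17.2
tool_pos: [0.4657, -0.1101, 0.2657]
tool_rot: [180.0, -0.0, 19.7]
force: [0.3, -0.2, -0.4]
grip_width: 0.0006
grasp_force: 0.0
```

```bash
python3 plan.py 573 -135 224 20;  python3 - <<'E'
from h import *
r=env.read_camera("scene");cv2.imwrite("pics/s2.png",cv2.convertScaleAbs(cv2.resize(r["image"][130:290,170:370,::-1],(800,640)[:2] and (750,600),interpolation=cv2.INTER_CUBIC),alpha=1.8))
E
```

```text
at [ 465.7 -110.1  265.7] [180.    -0.01  19.7 ] roll -0.3  dx 92.3 dy 60.1 dz 41.7 w 0.6 F [ 0.269  -0.2495 -0.3747] q7 -56.5
```

View pics/s2.png

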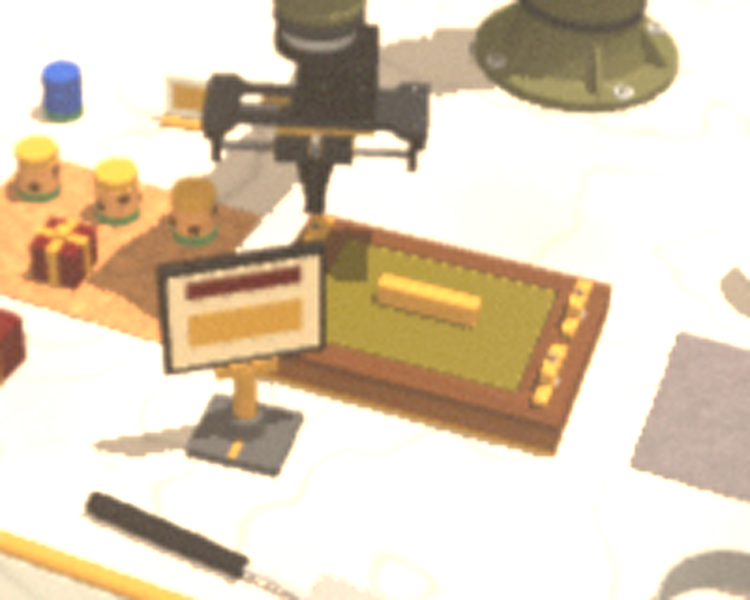

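Buttons a and b now lie along the rim at (578,300) and (550,375), and c is under the gripper at (318,228). d is hidden behind the screen, so I'll push it with the closed fingers to keep the gripper body clear of the screen.

{"op": "step_arm", "data": {"steps": [0,24,15,0,0,0,24,15,0,0,0,24,15,0,0,0,24,16,0,0,0,0,0,0,0,0,0,0,21,0,0,0,0,21,0,0,0,0,0,0]}}

```text
time_s: 18.25
tool_pos: [0.5748, -0.1344, 0.2209]
tool_rot: [-179.8, 0.3, 19.8]
force: [0.7, -0.2, 1.2]
grip_width: 0.0001
grasp_force: 0.0
```

{"op": "step_arm", "data": {"steps": [0,-6,-0.6,0,0,0,-6,-0.6,0,0,0,-6,-0.7,0,0,0,-6.6,-0.7,0,0,0,-6,-5.5,0,0,0,-6.4,-5.8,0,0]}}

```text
time_s: 19.0
tool_pos: [0.5364, -0.1346, 0.2238]
tool_rot: [180.0, 0.0, 19.8]
force: [1.0, -1.5, 0.1]
grip_width: 0.0004
grasp_force: 0.8
```

{"op": "step_arm", "data": {"steps": [0,-2.8,-3.2,0,0,0,-2.8,-3.2,0,0,0,-0.6,-2.9,0,0,0,0,0,0,0,0,0,0,0,0]}}

```text
time_s: 19.62
tool_pos: [0.528, -0.1278, 0.2236]
tool_rot: [-180.0, 0.0, 19.8]
force: [0.2, -1.6, -0.1]
grip_width: 0.0003
grasp_force: 0.7
```

{"op": "step_arm", "data": {"steps": [0,1,2,-23,0,0,0,0,-23,0,0.45,0,0,0,0]}}

```text
time_s: 20.0
tool_pos: [0.5303, -0.1292, 0.2709]
tool_rot: [-180.0, -0.1, 19.8]
force: [-0.6, -0.4, 0.5]
grip_width: 0.0049
grasp_force: 0.0
```

```bash
python3 plan.py 504 12.5 270 19.8; python3 - <<'E'
from h import *
r=env.read_camera("top");cv2.imwrite("pics/t3.png",cv2.convertScaleAbs(cv2.resize(r["image"][110:260,100:340,::-1],(800,500),interpolation=cv2.INTER_CUBIC),alpha=1.8))
E
```

```text
at [ 530.3 -129.2  270.9] [-179.99   -0.14   19.8 ] roll 0.0  dx 23.2 dy -142.2 dz 0.9 w 4.9 F [-0.6068 -0.389   0.4505] q7 -49.6
```

View pics/t3.png

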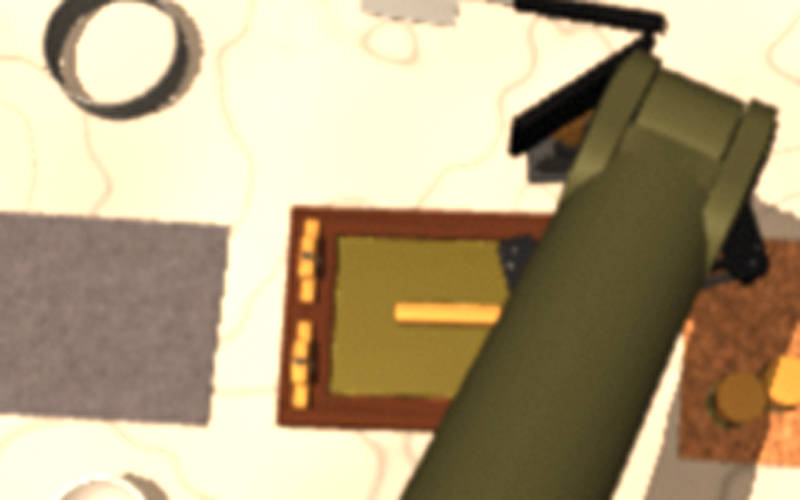

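The arm hides c and d here. I'll move over the cover handle, which should uncover them.

{"op": "step_arm", "data": {"steps": [0.45,6,-36,0,0,0.45,6,-36,0,0,0.45,6,-36,0,0,0.45,5,-34,0,0,0.45,0,0,0,-9,0.45,0,0,0,-9,0.45,0,0,0,-9,0.45,0,0,0,-9,0.45,0,0,0,-9,0.45,0,0,0,-9,0.45,0,0,0,-9,0.45,0,0,0,-9.8]}}

```text
time_s: 21.55
tool_pos: [0.5025, 0.0124, 0.2682]
tool_rot: [-179.8, 0.0, 92.9]
force: [0.6, 0.0, 0.0]
grip_width: 0.0393
grasp_force: 0.0
```

{"op": "step_arm", "data": {"steps": [0.45,0,0,0,0,0.45,0,0,0,0]}}

```text
time_s: 21.8
tool_pos: [0.503, 0.0121, 0.2691]
tool_rot: [-179.9, 0.0, 92.4]
force: [0.1, 0.1, 0.2]
grip_width: 0.0393
grasp_force: 0.0
```

```bash
python3 plan.py 504 12.5 223 92.6; python3 - <<'E'
from meas import *
r=env.read_camera("top")
cv2.imwrite("pics/t4.png",cv2.convertScaleAbs(cv2.resize(r["image"][150:250,160:320,::-1],(800,500),interpolation=cv2.INTER_CUBIC),alpha=1.8))
for c in blobs(masks(r)["gold"],8):
    P=onz(r,c,.055);q=rect(P)
    if -.2<P[:,1].mean()<.2: print(np.round(q[0]),np.round(q[1]),round(q[2],1))
E
```

```text
at [503.   12.1 269.1] [-179.92    0.01   92.42] roll -0.2  dx 0.3 dy 1.0 dz 46.1 w 39.3 F [0.1407 0.1254 0.2055] q7 2.3
[522. 137.] [35.  8.] 6.4
[558. 139.] [26.  6.] 6.4
[948.   2.] [  20. 1061.] 0.1
```

View pics/t4.png

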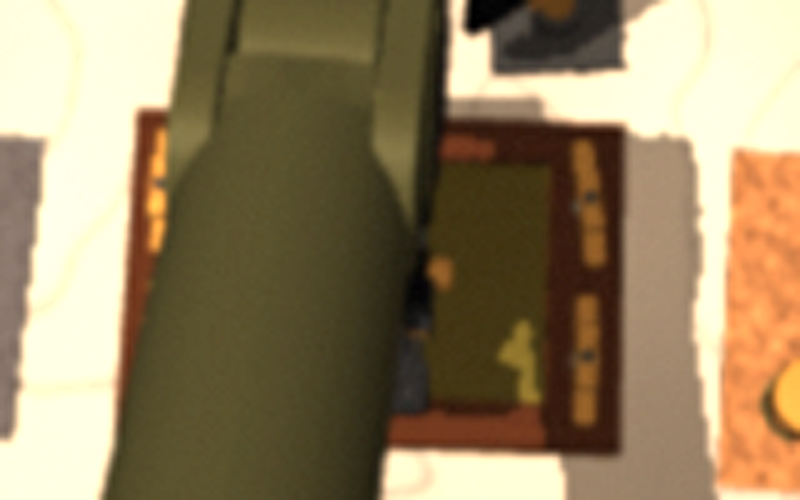

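All four buttons are aside (c at (585,360), d at (588,200)), clear of the cover. Now grasp the handle and lift.

{"op": "step_arm", "data": {"steps": [0.45,0.3,1,16,0,0.45,0,0,15,0,0.45,0,0,15,0,0.45,0,0,0,0,0.05,0,0,0,0,0.05,0,0,0,0,0.05,0,0,0,0,0.05,0,0,0,0], "grip_force": 35}}

```text
time_s: 22.85
tool_pos: [0.5042, 0.0124, 0.2241]
tool_rot: [-180.0, -0.0, 92.6]
force: [-2.0, 0.3, 4.0]
grip_width: 0.0154
grasp_force: 35.0
```

{"op": "step_arm", "data": {"steps": [0.05,0,0,-10,0,0.05,0,0,-15,0,0.05,0,0,-20,0,0.05,0,0,-20,0,0.05,0,0,-15,0,0.05,0,0,0,0]}}

```text
time_s: 23.6
tool_pos: [0.5048, 0.0124, 0.3052]
tool_rot: [179.8, -0.0, 92.6]
force: [0.3, 0.4, -3.8]
grip_width: 0.0155
grasp_force: 35.0
```

```bash
python3 plan.py 485.5 333.5 205 91
```

```text
at [504.8  12.4 305.2] [179.82  -0.05  92.58] roll 1.6  dx 321.4 dy -13.7 dz 100.2 w 15.5 F [ 0.2798  0.4287 -3.8323] q7 1.1
```

{"op": "step_arm", "data": {"steps": [0.05,20,-1,0,0.8,0.05,40,-1.7,0,0.8,0.05,40,-1.7,0,0,0.05,40,-1.7,0,0,0.05,40,-1.7,0,0,0.05,40,-1.7,0,0,0.05,40,-1.7,0,0,0.05,40,-1.7,0,0,0.05,21.4,-0.8,0,0,0.05,0,0,0,0,0.05,0,0,0,0]}}

```text
time_s: 24.98
tool_pos: [0.4846, 0.3315, 0.3034]
tool_rot: [-180.0, 0.1, 90.9]
force: [0.4, -0.8, -3.0]
grip_width: 0.0156
grasp_force: 35.0
```

{"op": "step_arm", "data": {"steps": [0.05,0,0,25,0,0.05,0,0,25,0,0.05,0,0,20,0,0.05,0,0,15,0,0.05,0,0,10,0,0.05,0,0,0,0,0.05,0,0,0,0]}}

```text
time_s: 25.85
tool_pos: [0.4845, 0.3336, 0.2096]
tool_rot: [179.9, -0.0, 91.0]
force: [-0.1, -0.4, -2.7]
grip_width: 0.0158
grasp_force: 35.0
```

```bash
python3 plan.py 485.5 333.5 200 91; python3 - <<'E'
from h import *
r=env.read_camera("scene");cv2.imwrite("pics/s5.png",cv2.convertScaleAbs(cv2.resize(r["image"][165:315,290:450,::-1],(640,600),interpolation=cv2.INTER_CUBIC),alpha=1.8))
E
```

```text
at [484.5 333.6 209.6] [179.93  -0.05  90.97] roll -0.0  dx -0.1 dy 1.0 dz 9.6 w 15.8 F [-0.1037 -0.4091 -2.6519] q7 -29.9
```

View pics/s5.png

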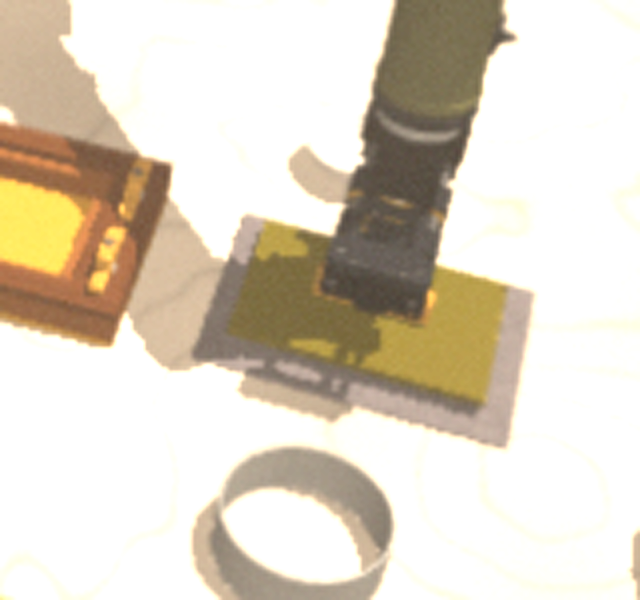

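The cover hangs just above the mat, centred and square. Lower it the last 10 mm and release.

{"op": "step_arm", "data": {"steps": [0.05,0,1,5,0,0.05,0,0,3,0,0.05,0,0,1.5,0,0.05,0,0,0,0,0.45,0,0,0,0,0.45,0,0,0,0,0.45,0,0,-20,0,0.45,0,0,-30,0,0.45,0,0,-40,0,0.45,-40,0,0,0,0.45,-60,0,0,0,0.45,-60,0,0,0]}}

```text
time_s: 27.4
tool_pos: [0.488, 0.1719, 0.291]
tool_rot: [179.9, -0.1, 91.0]
force: [1.7, -0.4, -0.0]
grip_width: 0.0389
grasp_force: 0.0
```

{"op": "step_arm", "data": {"steps": [0.6,-60,0,0,0,0.6,-60,0,0,0,0.6,-60,0,0,0,0.6,-60,0,0,0,0.6,-60,0,0,0,0.6,0,0,0,0,0.6,0,0,0,0]}}

```text
time_s: 28.28
tool_pos: [0.4931, -0.1263, 0.2901]
tool_rot: [179.9, -0.1, 90.9]
force: [0.1, 0.9, -0.1]
grip_width: 0.0523
grasp_force: 0.0
```

```bash
cat > jars.py <<'E'
from meas import *
for n in("top","scene"):
    r=env.read_camera(n);m=masks(r)
    for c in blobs(m["gold"],30):
        P=onz(r,c,.055)
        if P[:,1].mean()<-.17 and .3<P[:,0].mean()<.65 : print(n,"gold",np.round(cv2.minEnclosingCircle((P[:,:2]*1000).astype(np.float32))[0]),round(cv2.minEnclosingCircle((P[:,:2]*1000).astype(np.float32))[1],1))
    if n=="top":
        cv2.imwrite("pics/last_top.png",r["image"][:,:,::-1])
E
python3 jars.py; python3 - <<'E'
from meas import *
env.get_obs()
for n in("top","scene"):
    r=env.read_camera(n);m=masks(r)
    for k,z in(("cover",.012),("mat",.004)):
        mk=cv2.morphologyEx(m[k].astype(np.uint8),cv2.MORPH_CLOSE,np.ones((5,5)))
        for c in blobs(mk,400):
            P=onz(r,c,z);q=rect(P)
            if .4<P[:,0].mean()<.6 and P[:,1].mean()>.2: print(n,k,q)
    h=cv2.cvtColor(r["image"],cv2.COLOR_RGB2HSV).astype(int);mk=((h[...,1]<80)&(h[...,2]>45)&(h[...,2]<105)|m["cover"]|(m["gold"])).astype(np.uint8)
    mk=cv2.morphologyEx(cv2.morphologyEx(mk,cv2.MORPH_OPEN,np.ones((3,3))),cv2.MORPH_CLOSE,np.ones((5,5)))
    for c in blobs(mk,800):
        P=onz(r,c,.004);q=rect(P)
        if .4<P[:,0].mean()<.6 and P[:,1].mean()>.2: print(n,"mat+",q)
E
```

```text
top gold [ 455. -404.] 24.1
top gold [ 466. -285.] 19.1
top gold [ 548. -319.] 24.6
top gold [ 604. -691.] 105.4
scene gold [ 567. -311.] 25.6
scene gold [ 467. -396.] 20.9
scene gold [ 582. -702.] 104.7
top cover ((482.8720703125, 331.70013427734375), (134.0557403564453, 194.8772430419922), 1.0563819408416748)
top mat ((483.69049072265625, 332.9609680175781), (175.10902404785156, 237.3233184814453), 0.9403286576271057)
top mat+ ((483.7992858886719, 333.3836364746094), (177.0678253173828, 238.25802612304688), 0.8954154849052429)
scene cover ((492.218994140625, 332.0555725097656), (129.87347412109375, 189.75364685058594), 0.6659554243087769)
scene mat+ ((483.6089782714844, 331.8389587402344), (130.5222625732422, 191.47023010253906), 0.5472890138626099)
```

The cover is centred on the mat within about 1.5 mm and 0.1°. A jar seems to have moved: the middle one now reads (466,-285). I'll take the far jar first, then look again.

```bash
python3 plan.py 457.5 -403 197 90
```

```text
at [ 493.1 -124.9  289.4] [179.99  -0.04  91.14] roll 1.1  dx -278.1 dy -35.6 dz 92.4 w 52.0 F [0.711  0.7622 0.5221] q7 17.2
```

{"op": "step_arm", "data": {"steps": [0.7,-40,-5,0,1.1,0.7,-40,-5,0,0,0.7,-40,-5,0,0,0.7,-40,-5,0,0,0.7,-40,-5,0,0,0.7,-40,-5,0,0,0.7,-38,-5.6,0,0,0.7,0,0,0,0,0.7,0,0,0,0]}}

```text
time_s: 29.6
tool_pos: [0.4582, -0.4031, 0.2889]
tool_rot: [-180.0, -0.1, 90.0]
force: [-0.1, -0.7, 0.6]
grip_width: 0.0609
grasp_force: 0.0
```

```bash
python3 plan.py 457.5 -403 197 90; python3 jars.py; python3 - <<'E'
import cv2
from cell import env
a=cv2.imread("pics/last_top.png")[170:260,270:430];b=env.read_camera("scene")["image"][130:220,150:310,::-1]
import numpy as np
cv2.imwrite("pics/j6.png",cv2.convertScaleAbs(cv2.resize(np.vstack([a,b]),(530,600),interpolation=cv2.INTER_CUBIC),alpha=1.7))
E
```

```text
at [ 458.2 -403.1  288.9] [-179.99   -0.08   89.97] roll -0.0  dx 0.1 dy -0.7 dz 91.9 w 60.9 F [-0.0664 -0.7338  0.6149] q7 52.9
top gold [ 514. -719.] 27.4
top gold [ 465. -252.] 45.1
top gold [ 548. -319.] 24.7
scene gold [ 567. -311.] 25.6
scene gold [ 475. -252.] 41.4
scene gold [ 474. -390.] 17.5
scene gold [ 582. -702.] 104.2
```

View pics/j6.png

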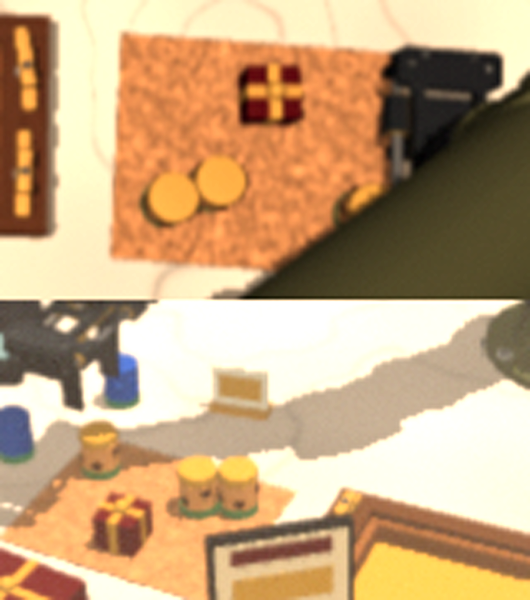

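The middle jar has been knocked against the near one: the lids are at (173,197) and (221,182) in the upper panel, both upright. The far jar at (365,205) is untouched, so I'll grasp it.

{"op": "step_arm", "data": {"steps": [0.7,0,-0.7,25,0,0.7,0,0,30,0,0.7,0,0,25,0,0.7,0,0,12,0,0.7,0,0,0,0,0.3,0,0,0,0,0.3,0,0,0,0,0.3,0,0,0,0,0.3,0,0,0,0], "grip_force": 20}}

```text
time_s: 30.88
tool_pos: [0.4569, -0.4048, 0.1981]
tool_rot: [179.9, 0.0, 89.9]
force: [-0.1, 1.0, 4.2]
grip_width: 0.0415
grasp_force: 20.0
```

{"op": "step_arm", "data": {"steps": [0.3,0,0,-15,0,0.3,0,0,-30,0,0.3,0,0,-30,0,0.3,0,0,-30,0,0.3,0,0,0,0]}}

```text
time_s: 31.5
tool_pos: [0.4571, -0.4054, 0.3051]
tool_rot: [179.7, 0.2, 89.9]
force: [0.3, -0.4, -2.3]
grip_width: 0.0416
grasp_force: 20.0
```

```bash
python3 plan.py 507 -47.5 202 92.6
```

```text
at [ 457.1 -405.4  305.1] [179.74   0.15  89.87] roll -2.7  dx 355.2 dy 66.1 dz 103.1 w 41.6 F [ 0.3392 -0.3691 -2.2961] q7 52.6
```

{"op": "step_arm", "data": {"steps": [0.3,20,2,0,-1.3,0.3,41,6,0,-1.4,0.3,41,6,0,0,0.3,41,6,0,0,0.3,41,6,0,0,0.3,41,6,0,0,0.3,41,6,0,0,0.3,41,6,0,0,0.3,41,6,0,0,0.3,41,6,0,0,0.3,41,6,0,0,0.3,41,4,0,0]}}

```text
time_s: 33.0
tool_pos: [0.5029, 0.0701, 0.3012]
tool_rot: [-179.9, 0.0, 92.6]
force: [1.3, 0.8, -0.8]
grip_width: 0.0414
grasp_force: 20.0
```

{"op": "step_arm", "data": {"steps": [0.3,2,0,0,0,0.3,0,0,0,0,0.3,0,0,0,0]}}

```text
time_s: 33.38
tool_pos: [0.5032, 0.0694, 0.3019]
tool_rot: [-180.0, 0.0, 92.5]
force: [1.1, 0.0, -1.3]
grip_width: 0.0418
grasp_force: 20.0
```

```bash
python3 plan.py 501.4 70.4 202 92.6;python3 jars.py
```

```text
at [503.2  69.4 301.9] [-179.96    0.03   92.45] roll -0.1  dx 1.1 dy -1.7 dz 99.9 w 41.8 F [ 1.1146  0.0169 -1.2821] q7 -5.4
top gold [ 456. -251.] 48.7
top gold [ 548. -319.] 24.7
top gold [ 604. -691.] 105.4
scene gold [ 567. -312.] 25.1
scene gold [ 475. -252.] 41.4
scene gold [ 582. -702.] 104.3
```

{"op": "step_arm", "data": {"steps": [0.3,1,-1.7,30,0,0.3,0,0,30,0,0.3,0,0,25,0,0.3,0,0,10,0,0.3,0,0,4,0,0.3,0,0,0,0,0.3,0,0,0,0]}}

```text
time_s: 34.35
tool_pos: [0.5021, 0.0718, 0.2042]
tool_rot: [179.9, -0.0, 92.6]
force: [-0.1, 0.5, -1.9]
grip_width: 0.0416
grasp_force: 20.0
```

{"op": "step_arm", "data": {"steps": [0.62,0,0,1,0,0.62,0,0,0,0,0.62,0,0,0,0,0.62,0,0,-25,0,0.62,0,0,-35,0,0.62,0,0,-40,0,0.62,0,0,0,0]}}

```text
time_s: 35.22
tool_pos: [0.503, 0.0718, 0.3056]
tool_rot: [179.6, -0.1, 92.6]
force: [-0.4, -0.3, -0.4]
grip_width: 0.054
grasp_force: 0.0
```

```bash
python3 - <<'E'
from meas import *
r=env.read_camera("top")
h=cv2.cvtColor(r["image"],cv2.COLOR_RGB2HSV).astype(int);m=(h[...,0]>=13)&(h[...,0]<=20)&(h[...,1]>155)&(h[...,2]>85)
for it in(0,1):
  mm=cv2.erode(m.astype(np.uint8),np.ones((5,5))) if it else m
  for c in blobs(mm,20):
    P=onz(r,c,.055)
    if -.35<P[:,1].mean()<-.17 and .38<P[:,0].mean()<.53:
        print(it,np.round(rect(P),1) if 0 else rect(P),cv2.minEnclosingCircle((P[:,:2]*1000).astype(np.float32)))
E
python3 plan.py 457 -240 197 90
```

```text
0 ((457.2643737792969, -250.48434448242188), (47.77530288696289, 97.65634155273438), 23.779802322387695) ((456.55010986328125, -250.79905700683594), 48.83091354370117)
1 ((459.5263366699219, -255.61758422851562), (30.930194854736328, 71.8461685180664), 24.10587501525879) ((461.2799987792969, -255.0360870361328), 36.181312561035156)
at [502.1  71.8 303.7] [179.82  -0.08  92.58] roll 2.6  dx -311.8 dy -45.1 dz 106.7 w 53.9 F [-1.1159 -0.1643  0.4974] q7 -5.6
```

```bash
python3 plan.py 465 -278 198 105.8
```

```text
at [502.1  71.8 303.7] [179.82  -0.08  92.58] roll -13.2  dx -326.4 dy -131.0 dz 105.7 w 53.9 F [-1.1159 -0.1643  0.4974] q7 -5.6
```

{"op": "step_arm", "data": {"steps": [0.7,0,0,0,-6.6,0.7,0,0,0,-6.6,0.7,-36,-14.5,0,0,0.7,-36,-14.5,0,0,0.7,-36,-14.5,0,0,0.7,-36,-14.5,0,0,0.7,-36,-14.5,0,0,0.7,-36,-14.5,0,0,0.7,-36,-14.5,0,0,0.7,-36,-14.5,0,0,0.7,-38,-15,0,0,0.7,0,0,0,0]}}

```text
time_s: 36.78
tool_pos: [0.4624, -0.2808, 0.3012]
tool_rot: [-179.8, 0.1, 105.4]
force: [0.2, 1.0, -0.6]
grip_width: 0.061
grasp_force: 0.0
```

{"op": "step_arm", "data": {"steps": [0.7,0,0,0,0,0.7,0,0,0,0]}}

```text
time_s: 37.02
tool_pos: [0.4645, -0.2761, 0.3016]
tool_rot: [-180.0, -0.1, 105.9]
force: [-0.8, 0.1, 0.7]
grip_width: 0.0609
grasp_force: 0.0
```

```bash
python3 plan.py 465 -278 198 105.8; python3 - <<'E'
from h import *
r=env.read_camera("scene")
cv2.imwrite("pics/j7.png",cv2.convertScaleAbs(cv2.resize(r["image"][130:250,170:330,::-1],(800,600),interpolation=cv2.INTER_CUBIC),alpha=1.7))
E
```

```text
at [ 464.5 -276.1  301.6] [-179.97   -0.07  105.9 ] roll 0.1  dx -1.9 dy -0.0 dz 103.6 w 60.9 F [-0.7595  0.1281  0.7287] q7 52.4
```

View pics/j7.png

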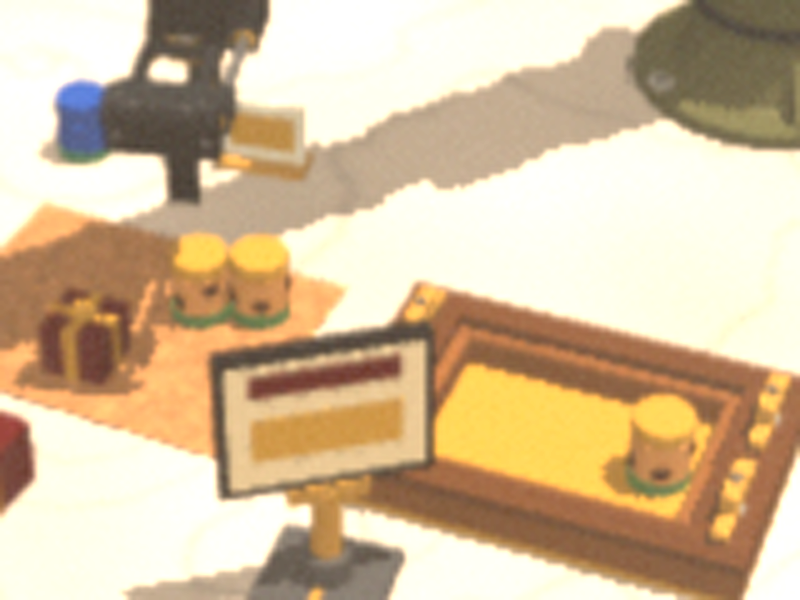

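Jar one stands upright in the well at (662,440). The two touching jars are at (200,278) and (260,278), with the finger above the left one, so descend.

{"op": "step_arm", "data": {"steps": [0.7,-2,0,30,0,0.7,0,0,30,0,0.7,0,0,30,0,0.7,0,0,13,0,0.7,0,0,0,0,0.3,0,0,0,0,0.3,0,0,0,0,0.3,0,0,0,0,0.3,0,0,0,0]}}

```text
time_s: 38.2
tool_pos: [0.4656, -0.2797, 0.2004]
tool_rot: [179.9, 0.1, 105.8]
force: [1.6, 0.4, 5.1]
grip_width: 0.0411
grasp_force: 20.0
```

{"op": "step_arm", "data": {"steps": [0.3,0,0,-15,0,0.3,0,0,-30,0,0.3,0,0,-30,0,0.3,0,0,-30,0,0.3,0,0,0,6.6,0.3,0,0,0,6.6,0.3,0,0,0,0]}}

```text
time_s: 39.08
tool_pos: [0.4642, -0.2795, 0.3044]
tool_rot: [-179.9, -0.0, 92.6]
force: [-0.9, 0.5, -1.4]
grip_width: 0.0415
grasp_force: 20.0
```

```bash
python3 plan.py 504 12.5 202 92.6
```

```text
at [ 464.2 -279.5  304.4] [-179.95   -0.03   92.63] roll 0.0  dx 289.9 dy 53.1 dz 102.4 w 41.5 F [-0.8533  0.5009 -1.3503] q7 40.2
```

{"op": "step_arm", "data": {"steps": [0.3,20,3,0,0,0.3,40,7,0,0,0.3,40,7,0,0,0.3,40,7,0,0,0.3,40,7,0,0,0.3,40,8,0,0,0.3,40,8,0,0,0.3,30,6,0,0,0.3,0,0,0,0,0.3,0,0,0,0,0.3,0,0,0,0]}}

```text
time_s: 40.45
tool_pos: [0.5045, 0.0112, 0.3043]
tool_rot: [-180.0, 0.0, 92.5]
force: [-0.1, 0.8, -1.6]
grip_width: 0.0415
grasp_force: 20.0
```

{"op": "step_arm", "data": {"steps": [0.3,0,0,30,0,0.3,0,0,30,0,0.3,0,0,25,0,0.3,0,0,10,0,0.3,0,0,5,0,0.3,0,0,0,0,0.3,0,0,0,0]}}

```text
time_s: 41.32
tool_pos: [0.5051, 0.0126, 0.2051]
tool_rot: [179.9, -0.0, 92.6]
force: [0.1, 0.3, -1.6]
grip_width: 0.0417
grasp_force: 20.0
```

{"op": "step_arm", "data": {"steps": [0.62,0,0,1,0,0.62,0,0,0,0,0.62,0,0,0,0,0.62,0,0,-25,0,0.62,0,0,-35,0,0.62,0,0,-40,0,0.7,0,0,0,0]}}

```text
time_s: 42.2
tool_pos: [0.506, 0.0125, 0.3064]
tool_rot: [179.6, -0.1, 92.6]
force: [0.1, -0.3, -0.4]
grip_width: 0.058
grasp_force: 0.0
```

```bash
python3 - <<'E'
from meas import *
for n in("top","scene"):
  r=env.read_camera(n)
  h=cv2.cvtColor(r["image"],cv2.COLOR_RGB2HSV).astype(int);m=(h[...,0]>=13)&(h[...,0]<=20)&(h[...,1]>155)&(h[...,2]>100)
  for c in blobs(m,30):
    P=onz(r,c,.055)
    if -.35<P[:,1].mean()<-.17 and .38<P[:,0].mean()<.53:
        print(n,cv2.minEnclosingCircle((P[:,:2]*1000).astype(np.float32)))
E
python3 plan.py 455 -238 199 92.6
```

```text
top ((446.5859375, -229.22650146484375), 27.148813247680664)
scene ((463.260498046875, -228.43502807617188), 23.372745513916016)
at [504.5  12.6 303.2] [179.98  -0.03  92.58] roll -0.0  dx -248.1 dy -60.8 dz 104.2 w 59.6 F [-0.787   0.8924  0.1349] q7 1.7
```

{"op": "step_arm", "data": {"steps": [0.7,-40,-9,0,0,0.7,-40,-9,0,0,0.7,-40,-9,0,0,0.7,-40,-9,0,0,0.7,-40,-9,0,0,0.7,-41.5,-18,0,0,0.7,0,0,0,0,0.7,0,0,0,0,0.7,0,0,0,0]}}

```text
time_s: 43.42
tool_pos: [0.4529, -0.2301, 0.3026]
tool_rot: [-179.9, -0.0, 92.7]
force: [-0.4, 0.5, 1.1]
grip_width: 0.0608
grasp_force: 0.0
```

```bash
python3 plan.py 452 -232 199 92.6; python3 - <<'E'
from h import *
o=[]
r=env.read_camera("top");a=r["image"][180:250,290:350,::-1]
r=env.read_camera("scene");b=r["image"][155:225,195:255,::-1]
cv2.imwrite("pics/j8.png",cv2.convertScaleAbs(cv2.resize(np.hstack([a,b]),(800,467),interpolation=cv2.INTER_CUBIC),alpha=1.7))
E
```

```text
at [ 452.9 -230.1  302.6] [-179.94   -0.04   92.7 ] roll 0.1  dx -1.8 dy -1.0 dz 103.6 w 60.8 F [-0.383   0.4735  1.0962] q7 32.4
```

View pics/j8.png

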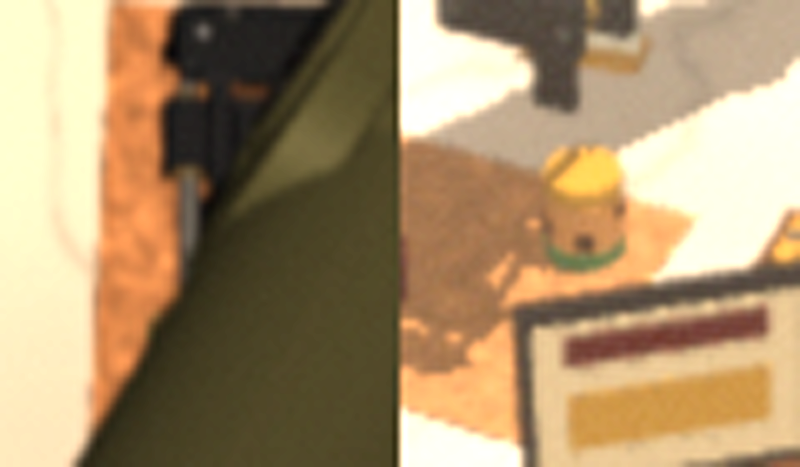

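The last jar is upright at (585,210) in the right panel, with the finger just above and behind it, matching the estimate. Descend.

{"op": "step_arm", "data": {"steps": [0.7,-2,-1,30,0,0.7,0,0,30,0,0.7,0,0,30,0,0.7,0,0,13.5,0,0.7,0,0,0,0,0.3,0,0,0,0,0.3,0,0,0,0,0.3,0,0,0,0,0.3,0,0,0,0]}}

```text
time_s: 44.65
tool_pos: [0.452, -0.2337, 0.2005]
tool_rot: [179.9, -0.0, 92.6]
force: [-0.7, -0.2, 6.1]
grip_width: 0.0414
grasp_force: 20.0
```

{"op": "step_arm", "data": {"steps": [0.3,0,0,-15,0,0.3,0,0,-30,0,0.3,0,0,-30,0,0.3,0,0,-30,0,0.3,0,0,0,0,0.3,0,0,0,0]}}

```text
time_s: 45.4
tool_pos: [0.4512, -0.2333, 0.3042]
tool_rot: [-180.0, -0.0, 92.6]
force: [0.6, -0.0, -1.1]
grip_width: 0.0413
grasp_force: 20.0
```

```bash
python3 plan.py 506.6 -45.5 202 92.6
```

```text
at [ 451.2 -233.3  304.2] [-179.96   -0.04   92.58] roll -0.0  dx 185.1 dy 63.8 dz 102.2 w 41.3 F [ 0.6097 -0.0216 -1.0997] q7 32.7
```

{"op": "step_arm", "data": {"steps": [0.3,20,4,0,0,0.3,35,11,0,0,0.3,35,11,0,0,0.3,35,11,0,0,0.3,35,12,0,0,0.3,25,12,0,0,0.3,0,0,0,0,0.3,0,0,0,0,0.3,0,0,0,0]}}

```text
time_s: 46.52
tool_pos: [0.5038, -0.0473, 0.3044]
tool_rot: [-179.9, 0.0, 92.4]
force: [-1.3, 0.3, -2.0]
grip_width: 0.0415
grasp_force: 20.0
```

{"op": "step_arm", "data": {"steps": [0.3,0,0,30,0,0.3,0,0,30,0,0.3,0,0,25,0,0.3,0,0,10,0,0.3,0,0,4.5,0,0.3,0,0,0,0,0.3,0,0,0,0]}}

```text
time_s: 47.4
tool_pos: [0.5047, -0.0461, 0.2061]
tool_rot: [179.9, -0.0, 92.6]
force: [0.1, 0.0, -1.4]
grip_width: 0.0416
grasp_force: 20.0
```

{"op": "step_arm", "data": {"steps": [0.62,0,0,1,0,0.62,0,0,0,0,0.62,0,0,0,0,0.62,0,0,-25,0,0.62,0,0,-35,0,0.62,0,0,-40,0,0.3,40,-30,-20,0,0.3,50,-30,-20,0,0.3,50,-20,-20,0,0.3,0,0,0,0,0.3,0,0,0,0]}}

```text
time_s: 48.78
tool_pos: [0.4182, 0.0897, 0.3642]
tool_rot: [180.0, 0.0, 92.6]
force: [1.3, -0.4, -0.3]
grip_width: 0.0269
grasp_force: 0.0
```

```bash
python3 - <<'E'
from h import *
t=env.read_camera("top")["image"];s=env.read_camera("scene")["image"]
a=t[100:240,210:330,::-1];b=s[160:280,185:345,::-1]
A=cv2.resize(a,(385,450),interpolation=cv2.INTER_CUBIC);B=cv2.resize(b,(415,311),interpolation=cv2.INTER_CUBIC)
c=np.zeros((450,800,3),np.uint8);c[:,:385]=A;c[:311,385:]=B
cv2.imwrite("pics/k9.png",cv2.convertScaleAbs(c,alpha=2))
E
python3 plan.py 680 0 300 90
```

```text
at [418.4  88.9 363.8] [-179.96    0.03   92.43] roll 2.4  dx -88.9 dy 261.6 dz 63.8 w 26.1 F [ 0.6    -0.263  -0.9339] q7 -18.3
```

View pics/k9.png

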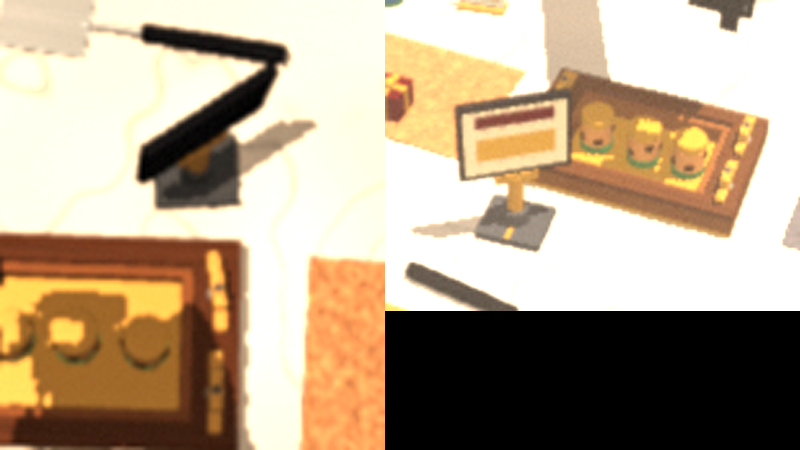

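All three jars stand upright in the well (585-700,150), and the screen and its stand are clear. I'll refine the screen and stand geometry numerically before touching it.

```bash
cat > scr.py <<'E'
from h import *
t=env.read_camera("top");s=env.read_camera("scene")
def quad(m,eps=.03):
    c=max(cv2.findContours(m.astype(np.uint8),cv2.RETR_EXTERNAL,cv2.CHAIN_APPROX_NONE)[0],key=cv2.contourArea)
    return cv2.convexHull(c)
# scene: cream face quad
h=cv2.cvtColor(s["image"],cv2.COLOR_RGB2HSV).astype(int);V=h[...,2];S=h[...,1]
m=np.zeros(V.shape,np.uint8);roi=(slice(185,265),slice(195,275))
dark=np.zeros_like(m);dark[roi]=((V<45))[roi]
for c in blobs(dark,60):
    a=cv2.approxPolyDP(cv2.convexHull(c.reshape(-1,1,2)),4,True).reshape(-1,2);print("scene dark",a.tolist(),cv2.contourArea(c))
    if c[:,1].mean()>230: P=onz(s,a,.012);print("  stand pts",np.round(P[:,:2]*1000).tolist())
ht=cv2.cvtColor(t["image"],cv2.COLOR_RGB2HSV).astype(int)
dk=np.zeros_like(m);roi=(slice(112,170),slice(245,310));dk[roi]=((ht[...,2]<13))[roi]
for c in blobs(dk,60):
    a=cv2.approxPolyDP(cv2.convexHull(c.reshape(-1,1,2)),3,True).reshape(-1,2);print("top black",a.tolist())
dk[:]=0;dk[roi]=((ht[...,2]<60))[roi]
# near edge of the stand in top view: lowest dark pixel per column
U=[];
for u in range(260,284):
    col=np.where(dk[:,u])[0]
    if len(col): U.append((u,col.max()+.5))
print("near edge",U[::4]);P=onz(t,[p for p in U],.0);f=np.polyfit(P[2:-2,1],P[2:-2,0],1);print("edge slope deg",-np.degrees(np.arctan(f[0])),"x at y=-.08",np.polyval(f,-.08), "y range",P[0,1],P[-1,1])
E
python3 scr.py; python3 plan.py 671 -86 405 127.9
```

```text
top black [[297, 116], [287, 134], [254, 155], [258, 112]]
near edge [(260, np.float64(163.5)), (264, np.float64(163.5)), (268, np.float64(163.5)), (272, np.float64(163.5)), (276, np.float64(163.5)), (280, np.float64(162.5))]
edge slope deg 6.016293862044391 x at y=-.08 0.6415114280533963 y range -0.05147277224427754 -0.12010027712202323
at [418.4  89.1 363.7] [-179.95    0.04   92.43] roll -35.5  dx -293.3 dy 91.8 dz -41.3 w 26.2 F [ 0.0541 -0.2062  0.4983] q7 -18.3
```

{"op": "step_arm", "data": {"steps": [0.5,0,0,-20,-9,0.5,0,0,-21,-9,0.5,0,0,0,-9,0.5,0,0,0,-8.5,0.5,-37,11.5,0,0,0.5,-37,11.5,0,0,0.5,-37,11.5,0,0,0.5,-37,11.5,0,0,0.5,-37,11.5,0,0,0.5,-37,11.5,0,0,0.5,-37,11.5,0,0,0.5,-34,11.5,0,0]}}

```text
time_s: 50.48
tool_pos: [0.6723, -0.0853, 0.4043]
tool_rot: [-179.9, 0.0, 128.0]
force: [-0.8, 0.2, 0.6]
grip_width: 0.0435
grasp_force: 0.0
```

{"op": "step_arm", "data": {"steps": [0.5,0,0,0,0,0.5,0,0,0,0,0.5,0,0,0,0]}}

```text
time_s: 50.85
tool_pos: [0.6707, -0.0831, 0.4054]
tool_rot: [180.0, -0.0, 128.1]
force: [-0.4, 0.3, -0.2]
grip_width: 0.0436
grasp_force: 0.0
```

```bash
python3 plan.py 671 -86 352 127.9; python3 - <<'E'
from h import *
r=env.read_camera("scene")
cv2.imwrite("pics/v10.png",cv2.convertScaleAbs(cv2.resize(r["image"][130:270,165:315,::-1],(640,597),interpolation=cv2.INTER_CUBIC),alpha=1.8))
E
```

```text
at [670.7 -83.1 405.4] [179.97  -0.04 128.11] roll 0.2  dx -2.5 dy -1.5 dz 53.4 w 43.6 F [-0.4159  0.293  -0.2446] q7 57.1
```

View pics/v10.png

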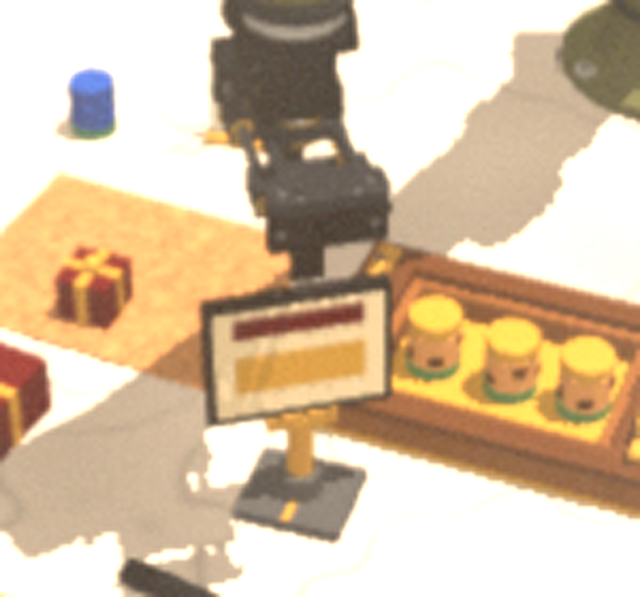

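The fingertip is at (308,280), just above and in front of the screen's top edge (298,290), as expected. I have no pictures left, so I'll rely on force and numeric checks from here.

{"op": "step_arm", "data": {"steps": [0.5,-2,-1.5,12,0,0.5,0,0,12,0,0.5,0,0,5,0,0.5,0,0,5,0], "grip_force": 10}}

```text
time_s: 51.4
tool_pos: [0.6712, -0.086, 0.3707]
tool_rot: [-180.0, -0.0, 128.1]
force: [-0.2, -0.3, -0.1]
grip_width: 0.0435
grasp_force: 0.0
```

{"op": "step_arm", "data": {"steps": [0.5,0,0,5,0,0.5,0,0,0,0]}}

```text
time_s: 51.65
tool_pos: [0.6712, -0.0861, 0.3658]
tool_rot: [-180.0, -0.0, 128.1]
force: [0.1, -0.3, -0.4]
grip_width: 0.0439
grasp_force: 0.0
```

```bash
python3 plan.py 671 -86 352 127.9; python3 - <<'E'
from h import *
o=env.get_obs();p=o["tool_pos"];a=np.radians(o["tool_rot"][2]);f=np.array([np.sin(a),-np.cos(a),0])
r=env.read_camera("scene")
print(proj(r,[p-[0,0,.182]+f*.022,p-[0,0,.182]+f*.036,p-[0,0,.182]-f*.022]))
V=r["image"].max(2)
for v in range(180,216,2):print(v,V[v,222:250:2])
E
```

```text
at [671.2 -86.1 365.8] [-179.98   -0.02  128.07] roll 0.2  dx 0.2 dy -0.1 dz 13.8 w 43.9 F [ 0.0835 -0.2826 -0.3762] q7 58.1
[[235.5104 203.5007]
 [236.6389 206.6542]
 [232.0797 193.9108]]
180 [117  67  96  56  58  58  60  62  62  60  56  61  59  60]
182 [88 54 51 54 59 60 60 59 58 61 57 58 60 58]
184 [80 58 56 59 61 60 59 61 60 57 59 58 59 57]
186 [92 59 60 60 62 57 57 58 57 60 59 58 62 68]
188 [121  62  59  60  70  62  67  61  57  60  58  56  52  55]
190 [156  79  61  57  56  56  53  52  50  49  51  52  50  46]
192 [163  99  62  50  50  47  50  50  47  47  45  45  45  45]
194 [164 170  93  44  46  45  46  45  47  45  45  46  49  46]
196 [165 169  92  51  59  47  45  45  47  45  45  45  45  47]
198 [130 124  67  51  52  47  46  41  44  45  43  51  58  64]
200 [ 50  50  46  46  47  46  44  44  43 110 119 126 133 126]
202 [ 61  71  82 107 110  62  46  42  43  92  91  85  74  70]
204 [123 108  98  90  77  51  46  45  46  67  70  70  70  74]
206 [ 69  67  67  66  65  54  58  67  71  86 102 125 120 130]
208 [ 69  72  75  90 104 113 131 132 135 141 140 143 142 142]
210 [121 125 129 130 138 131 143 142 142 141 136 134 131 127]
212 [129 127 128 130 130 126 134 129 128 124 126 125 125 126]
214 [117 116 114 122 116 123 126 126 124 124 125 125 126 126]
```

The front finger shows over the face (u 232-238, down to v 205), as projected, so the fingers straddle the screen with no contact. Go down, then close while shifting to the swivel axis.

{"op": "step_arm", "data": {"steps": [0.5,0,0,7,0,0.5,0,0,7,0,0.4,0,0,0,0,0.3,0,4,0,0,0.24,0,4,0,0,0.2,0,3,0,0,0.2,0,0,0,0]}}

```text
time_s: 52.58
tool_pos: [0.6799, -0.0796, 0.3524]
tool_rot: [-180.0, 0.0, 128.1]
force: [-1.4, -1.2, 1.4]
grip_width: 0.0178
grasp_force: 0.9
```

{"op": "step_arm", "data": {"steps": [0.05,0,0,0,0,0.05,0,0,0,0,0.05,0,0,0,0], "grip_force": 25}}

```text
time_s: 52.95
tool_pos: [0.6796, -0.0799, 0.3524]
tool_rot: [-180.0, 0.0, 128.1]
force: [-2.6, -1.8, 3.4]
grip_width: 0.0121
grasp_force: 25.0
```

```bash
python3 plan.py 680 -79 352 96
```

```text
at [679.6 -79.9 352.4] [-179.96    0.01  128.05] roll 32.1  dx 0.8 dy 0.5 dz 0.4 w 12.1 F [-2.5992 -1.7966  3.4237] q7 57.9
```

{"op": "step_arm", "data": {"steps": [0.05,0,0,0,4,0.05,0,0,0,4,0.05,0,0,0,4,0.05,0,0,0,4,0.05,0,0,0,4,0.05,0,0,0,4,0.05,0,0,0,4,0.05,0,0,0,4,0.05,0,0,0,0,0.05,0,0,0,0]}}

```text
time_s: 54.2
tool_pos: [0.6791, -0.0812, 0.3524]
tool_rot: [-179.9, 0.1, 96.0]
force: [-4.0, -4.2, 3.2]
grip_width: 0.0121
grasp_force: 25.0
```

```bash
python3 plan.py 680 -79 352 96; cat > st.py <<'E'
from h import *
s=env.read_camera("scene")
g=s["image"].max(2).astype(float)
# stand region in scene: print coarse values, then contour
m=np.zeros(g.shape,np.uint8);roi=(slice(232,262),slice(212,256));m[roi]=(g<90)[roi]
for c in blobs(m,50): print(cv2.contourArea(c),cv2.approxPolyDP(cv2.convexHull(c.reshape(-1,1,2)),1.5,True).reshape(-1,2).tolist())
h=cv2.cvtColor(s["image"],cv2.COLOR_RGB2HSV)
for v in range(232,262,1):print(v,g[v,214:254:2].astype(int))
E
python3 st.py
```

```text
at [679.1 -81.2 352.4] [-179.9     0.13   95.96] roll -0.0  dx 2.1 dy 1.1 dz 0.4 w 12.1 F [-3.9837 -4.1855  3.2443] q7 28.6
353.5 [[227, 236], [249, 241], [243, 256], [220, 250]]
232 [118 115 119 120 121 120 124 129 195 135 110 109 143 178 137 139 125 109
 102  91]
233 [114 118 119 120 122 122 128 140 192 135 109 109 146 197 175 186 182 129
 122 109]
234 [117 118 121 122 120 121 123 157 188 133 110 111 148 195 184 195 200 187
 181 127]
235 [118 122 122 120 132 120 108 112 126 114 109 110 146 198 184 195 202 202
 200 186]
236 [119 119 120 137 181 123 108  85  86 100 111 111 143 193 186 189 199 203
 202 202]
237 [121 119 122 180 160 117  91  84  76  95 110 112 109 141 163 180 195 202
 201 202]
238 [120 122 118 188 146 107  84  84  73  97 110 110  94  93 111 128 163 194
 197 201]
239 [120 121 118 181 130  98  81  84  67  95 110 112  87  85  84  91 107 134
 166 201]
240 [119 120 126 151 123  96  82  86  66  82 108 108  80  81  83  81  86  93
 120 195]
241 [120 118 121 127 116  74  80  83  65  66  95  90  71  73  84  86  85  82
  99 188]
242 [121 120 120 119 104  64  63  66  58  59  69  6
[... 988 characters left out ...]
200]
254 [118 119 135 194 196 203 193 188 118 101  75  67  69  74  79  90 194 204
 203 194]
255 [120 119 177 192 196 205 206 206 192 190 138  99  79  66  66  96 202 205
 200 184]
256 [116 117 177 190 200 207 206 207 207 205 196 186 149 101  80 131 205 204
 198 182]
257 [112 119 185 197 203 206 208 205 207 205 205 203 197 191 146 187 205 204
 195 188]
258 [108 130 197 203 206 207 207 205 207 207 207 206 206 206 196 203 204 204
 190 192]
259 [123 180 204 206 205 207 208 207 207 206 206 205 205 206 204 205 203 202
 188 194]
260 [190 201 205 206 206 206 206 206 206 206 206 207 205 204 205 205 203 201
 184 195]
261 [199 205 205 205 205 208 207 206 206 205 206 205 205 204 205 203 202 196
 183 197]
```

```bash
cat > st2.py <<'E'
from h import *
acc=[]
for k in range(4):
    s=env.read_camera("scene");acc.append(s["image"].max(2).astype(float))
g=np.mean(acc,0);thr=140
def cross(line,off):   # first rise through thr going outward
    for i in range(len(line)-1):
        if line[i]<thr<=line[i+1]: return off+i+(thr-line[i])/(line[i+1]-line[i])
far=[(u,cross(g[250:262,u] if g[250,u]<thr else g[252:262,u],250 if g[250,u]<thr else 252)) for u in range(222,241)]
rt=[(cross(g[v,240:254],240),v) for v in range(244,255)]
for n,L in(("far",far),("right",rt)):
    P=onz(s,[p for p in L if None not in p],0.)[:,:2]*1000
    l=cv2.fitLine(P.astype(np.float32),cv2.DIST_HUBER,0,.01,.01).ravel()
    a=np.degrees(np.arctan2(l[1],l[0]));print(n,"dir",round(a,2),"mod90",round((a+45)%90-45,2),"pt",l[2:],len(P))
t=np.mean([env.read_camera("top")["image"].max(2).astype(float) for k in range(4)],0);r=env.read_camera("top")
ne=[]
for u in range(262,281):
    col=t[:,u]
    for v in range(158,170):
        if col[v]<90<=col[v+1]: ne.append((u,v+(90-col[v])/(col[v+1]-col[v])));break
P=onz(r,ne,0.)[:,:2]*1000;l=cv2.fitLine(P.astype(np.float32),cv2.DIST_HUBER,0,.01,.01).ravel();a=np.degrees(np.arctan2(l[1],l[0]));print("near(top)",round((a+45)%90-45,2),l[2:],len(P))
for v in (150,153,156,159):print(v,t[v,248:296:2].astype(int))
E
python3 st2.py
```

```text
far dir -83.67 mod90 6.33 pt [713.0468 -79.9792] 19
right dir 6.05 mod90 6.05 pt [672.1179 -42.1247] 11
near(top) 7.17 [641.0904 -85.9459] 19
150 [ 38  34  29  29 104  53  24  26  41  34  12  13  12  12  12  12  12  11
  13  13  17  19  16  82]
153 [ 34  30  26 117 193  90  47  24  23  12  14  21  12  12  12  13  13  13
  17  18  12  12  17  92]
156 [ 31  25  85 189 194  91  48  23  27  26  20  16  17  24  33  33  34  34
  56  80 110  98  86 102]
159 [ 25  83 188 195 193  99  55  56  55  55  55  54  55  56  56  56  56  54
 115 124 142 160 104 106]
```

The stand's yaw is about 6.3° and the screen is squared to the tool at 96°. Trim 0.4°, release, then lean the screen back with the front finger (its tip ends 36.4 mm behind the hinge line at 75 mm above the hinge).

{"op": "step_arm", "data": {"steps": [0.05,0,0,0,-0.4,0.05,0,0,0,0,0.52,0,0,0,0,0.52,0,0,0,0,0.52,0,0,0,0,0.52,0,0,5.4,0,0.52,0,0,0,0]}}

```text
time_s: 55.58
tool_pos: [0.6798, -0.079, 0.3461]
tool_rot: [-180.0, -0.0, 96.5]
force: [0.1, -0.3, 0.1]
grip_width: 0.0444
grasp_force: 0.0
```

```bash
python3 plan.py 679.1 -81.2 347 96.3
```

```text
at [679.8 -79.  346.1] [-179.95   -0.03   96.49] roll 0.2  dx -2.1 dy -0.9 dz -0.9 w 44.4 F [ 0.0974 -0.2564  0.0697] q7 29.1
```

{"op": "step_arm", "data": {"steps": [0.52,-1,-8,0,0,0.52,-1,-8,0,0,0.52,0,-8,0,0,0.52,0,-8,0,0,0.52,0,-8,0,0,0.52,0,-8,0,0,0.52,0,-6,0,0,0.52,0,-5,0,0,0.52,0,0,0,0,0.52,0,0,0,0]}}

```text
time_s: 56.82
tool_pos: [0.6212, -0.0881, 0.3467]
tool_rot: [-179.9, -0.0, 96.5]
force: [-0.5, 1.1, 0.5]
grip_width: 0.0453
grasp_force: 0.1
```

```bash
python3 plan.py 679.1 -81.2 347 96.3
```

```text
at [621.2 -88.1 346.7] [-179.94   -0.01   96.47] roll 0.2  dx 0.5 dy 58.3 dz -0.3 w 45.3 F [-0.5095  1.0791  0.4561] q7 29.1
```

{"op": "step_arm", "data": {"steps": [0.52,0,4,0,0,0.52,0,4,0,0,0.52,0,0,-20,0,0.52,0,0,-30,0,0.52,0,0,-30,0,0.52,30,-30,0,0,0.52,45,-40,0,0,0.52,45,-40,0,0,0.52,45,-40,0,0,0.52,45,-20,0,0,0.52,40,0,0,0,0.52,0,0,0,0]}}

```text
time_s: 58.32
tool_pos: [0.4316, 0.1445, 0.428]
tool_rot: [179.9, -0.1, 96.7]
force: [-0.3, -0.5, 0.5]
grip_width: 0.0452
grasp_force: 0.0
```

```bash
cat > face.py <<'E'
from h import *
s=env.read_camera("scene");g=np.mean([env.read_camera("scene")["image"].astype(float) for _ in range(3)],0)
H=np.array([.6795,-.0805,.09])
# predicted outer face corners for a few tilts, to compare with the seen corners
def corners(sw,ti):
    a=np.radians(6.3+sw);t=np.radians(ti);f=np.array([np.cos(a),np.sin(a),0]);y=np.array([-f[1],f[0],0]);z=np.array([0,0,1.])
    up=np.cos(t)*z-np.sin(t)*f;n=np.cos(t)*f+np.sin(t)*z
    return np.array([H+.006*n+s_*up+k*.065*y for s_,k in((.1,-1),(.1,1),(0,1),(0,-1))])
for ti in(25,30,35):print(ti,np.round(proj(s,corners(0,ti)),1).tolist())
im=g.astype(np.uint8);hsv=cv2.cvtColor(im,cv2.COLOR_RGB2HSV);V=hsv[...,2]
c0=np.round(proj(s,corners(0,30))).astype(int)
x0,x1,y0,y1=c0[:,0].min()-8,c0[:,0].max()+8,c0[:,1].min()-8,c0[:,1].max()+8
print(x0,x1,y0,y1)
np.save("g.npy",g)
for v in range(y0,y1,2):print(v,V[v,x0:x1:2])
E
python3 face.py
```

```text
25 [[217.3, 188.9], [260.0, 197.8], [255.1, 230.6], [213.3, 221.2]]
30 [[218.3, 188.3], [260.8, 197.1], [255.2, 230.4], [213.3, 221.1]]
35 [[219.3, 187.9], [261.5, 196.6], [255.2, 230.3], [213.3, 220.9]]
205 269 180 238
180 [166 178 160 159 168 174 184 189 189 188 189 187 185 175 170 178 184 186
 186 185 172 111 110 110 111 110 112 111 111 112 111 111]
182 [161 162 161 159 163 164 169 174 169 172 177 173 171 171 179 183 185 184
 185 184 181 116 109 109 109 109 111 110 111 111 111 111]
184 [154 156 163 170 178 165 163 161 160 164 161 156 165 180 184 184 184 183
 183 183 183 129 109 109 108 110 110 110 111 111 111 111]
186 [156 159 164 170 169 160 157 160 163 161 156 163 170 164 163 174 179 182
 184 183 183 142 110 109  88  99 107 108 110 112 112 111]
188 [162 159 165 163 154 157 160 128 135 156 163 160 157 161 160 165 160 177
 183 185 184 171 111 106 118 165 114  78  80  88 106 108]
190 [163 162 157 158 156 166 152  74  57  60  69  90 106 135 142 152 162 184
 186 185 186 180 112 104 115 139 102  67  65  67  66  70]
192 [164 157 159 160 156 166 163  82 140 115  81  66  58  56  57  74  
[... 2334 characters left out ...]
  82  93  94  95  94  93]
228 [196 198 199 200 199 199 200 198 190 198 197 143 121 109 106 112 120 124
 131  89  59  57  64  81  98  51  64  72  77  86  93  93]
230 [197 196 198 199 199 199 196 188 193 199 199 197 197 163 106 110 105 107
 106  99  85  80  75  74  61  59  76  76  73  70  71  72]
232 [146 191 192 198 194 189 188 195 198 199 197 197 197 189 106 109 108 169
 159 159 121 110 103  97  84  79  77  76  77  78  77  77]
234 [115 117 117 130 133 175 182 193 197 199 197 157 166 182 106 106 108 183
 181 180 189 180 177 136 120 105  98  88  80  79  78  79]
236 [115 115 108 112 115 118 118 121 140 177 153  69  65  75 103 106 107 175
 183 175 187 191 191 191 191 178 170 120 109 104  97  86]
```

```bash
cat > tilt.py <<'E'
from h import *
r=env.read_camera("top");g=np.mean([env.read_camera("top")["image"].max(2).astype(float) for _ in range(4)],0)
def pts(ti,H=np.array([.6795,-.0805,.09])):
    a=np.radians(6.3);t=np.radians(ti);f=np.array([np.cos(a),np.sin(a),0]);y=np.array([-f[1],f[0],0]);z=np.array([0,0,1.])
    up=np.cos(t)*z-np.sin(t)*f;n=np.cos(t)*f+np.sin(t)*z
    return [H+o*n+s*up+k*.065*y for o,s in((-.006,.1),(.006,.1),(.006,0)) for k in(1,-1)]
for ti in(20,25,30,35):print(ti,"rear-top L,R; front-top L,R; front-bottom L,R",np.round(proj(r,pts(ti)),1).tolist())
print(g[125:165:1,246:300:3].astype(int) if 0 else "")
for v in range(126,166):print(v,g[v,246:304:3].astype(int))
E
python3 tilt.py
```

```text
20 rear-top L,R; front-top L,R; front-bottom L,R [[248.5, 145.3], [299.4, 143.6], [248.4, 140.5], [299.3, 138.9], [248.6, 140.1], [295.0, 138.6]]
25 rear-top L,R; front-top L,R; front-bottom L,R [[248.7, 148.7], [299.4, 147.1], [248.5, 144.0], [299.4, 142.4], [248.6, 140.1], [295.0, 138.6]]
30 rear-top L,R; front-top L,R; front-bottom L,R [[248.8, 152.0], [299.4, 150.4], [248.6, 147.4], [299.4, 145.8], [248.6, 140.2], [295.0, 138.7]]
35 rear-top L,R; front-top L,R; front-bottom L,R [[248.9, 155.2], [299.3, 153.6], [248.7, 150.8], [299.4, 149.2], [248.6, 140.2], [295.0, 138.7]]

126 [177 177 178 178 169 163 179 180 181 181 181 180 171 162 179 180 180 180
 180 179]
127 [177 178 178 178 171 164 180 181 181 181 181 181 176 157 178 179 180 180
 180 179]
128 [177 178 179 179 171 166 181 181 181 181 182 181 179 155 176 179 179 180
 179 179]
129 [178 178 179 179 170 169 181 181 181 182 181 181 180 157 173 179 179 179
 179 179]
130 [178 179 179 179 167 172 181 181 181 181 181 182 180 158 172 179 179 178
 178 179]
131 [179 179 179 178 162 176 181 182 181 181 181 181 180 157 173 179 179 176
 17
[... 2264 characters left out ...]
 93]
158 [176 181 180 181  85  46  24  24  22  24  24  25  24  88  96  96  96  96
  87  93]
159 [180 180 180 180  90  50  26  24  24  24  24  24  24  89  95  96  96  96
  87  94]
160 [181 181 180 179  92  49  35  24  24  24  24  24  23  89  95  95  96  96
  87  94]
161 [181 181 180 180  90  49  42  23  23  23  23  23  22  88  94  94  95  95
  86  94]
162 [181 181 180 180  89  47  44  22  24  24  23  22  21  87 108 111 111 111
 100 111]
163 [181 181 180 179  92  42  43  30  42  50  35  51  67 106 150 156 157 156
 147 157]
164 [181 181 180 180 113  65  74  79  93 113  84 118 146 155 176 179 179 177
 174 180]
165 [181 180 180 178 145 130 139 147 152 161 150 165 179 179 182 182 182 176
 180 182]
```

```bash
cat > fit.py <<'E'
from h import *
from tilt import pts
import sys
N=6
def avg(n):
    L=[env.read_camera(n) for _ in range(N)];return L[0],np.mean([x["image"].max(2).astype(float) for x in L],0)
def edge(g,us,v0,v1,thr,rising):
    o=[]
    for u in us:
        c=g[v0:v1+1,u]
        for i in range(len(c)-1):
            a,b=c[i],c[i+1]
            if (a<thr<=b) if rising else (a>=thr>b): o.append((u,v0+i+(thr-a)/(b-a)));break
    o=np.array(o);p=np.polyfit(o[:,0],o[:,1],1);k=abs(o[:,1]-np.polyval(p,o[:,0]))<.5
    return np.polyfit(o[k,0],o[k,1],1),k.sum()
def yaw(r,p,us,z):
    P=onz(r,[(u,np.polyval(p,u)) for u in us],z);d=P[0]-P[-1]
    if d[1]<0:d=-d
    return np.degrees(np.arctan2(-d[0],d[1]))
r,g=avg("top")
fb,k1=edge(g,list(range(251,258))+list(range(262,293)),138,147,130,False)
ft,k3=edge(g,range(262,292),143,151,42,False)
st,k2=edge(g,list(range(262,284)),160,168,110,True)
print("top: front-bottom yaw",yaw(r,fb,(252,292),.093),k1,"front-top",yaw(r,ft,(252,292),.180),k3,"stand",yaw(r,st,(260,284),.0),k2)
print("v at 270: fb %.2f ft %.2f st %.2f"%tuple(np.polyval(p,270) for p in(fb,ft,st)))
for ti in(24,26,28,30,32):
    q=proj(r,pts(ti));m=lambda i:np.interp(270,q[i:i+2,0],q[i:i+2,1]);print(ti,"pred ft-fb %.2f"%(m(2)-m(4)),"fb %.2f"%m(4))
r,g=avg("scene")
tp,k=edge(g,range(222,244),186,200,105,False)
bt,kb=edge(g,range(234,252),218,232,105,False)
fa,kf=edge(g,range(222,241),250,260,140,True)
print("scene: top yaw",yaw(r,tp,(220,256),.180),k,"bottom",yaw(r,bt,(232,253),.094),kb,"stand far",yaw(r,fa,(222,240),0.),kf)
E
python3 fit.py | grep -v '^[0-9]* \[\|^ ' | grep -v 'rear-top'
```

```text
top: front-bottom yaw 6.094178345843471 38 front-top 5.674317884490775 30 stand 7.358965806148977 22
v at 270: fb 141.81 ft 147.36 st 164.30
24 pred ft-fb 3.16 fb 139.44
26 pred ft-fb 4.53 fb 139.45
28 pred ft-fb 5.90 fb 139.46
30 pred ft-fb 7.25 fb 139.47
32 pred ft-fb 8.59 fb 139.49
scene: top yaw 5.321233838199317 22 bottom 6.057411296368611 18 stand far 6.351334104067066 18
```

The camera puts the tilt at about 27.5° and the swivel within about 1°. I'll lean the screen back another 2.5° or so with the same push, 3.5 mm deeper.

```bash
python3 plan.py 629.5 -87.2 427 96.4
```

```text
at [432.3 142.1 426.9] [179.99  -0.    96.48] roll 0.1  dx -249.9 dy 170.4 dz -0.1 w 45.4 F [ 0.7087 -0.2107 -0.5766] q7 -23.0
```

{"op": "step_arm", "data": {"steps": [0.52,-36,24,0,0,0.52,-36,24,0,0,0.52,-36,24,0,0,0.52,-36,24,0,0,0.52,-36,24,0,0,0.52,-36,25,0,0,0.52,-34,25.5,0,0,0.52,0,0,0,0,0.52,0,0,0,0,0.52,0,0,0,0]}}

```text
time_s: 60.88
tool_pos: [0.6297, -0.0853, 0.427]
tool_rot: [180.0, -0.1, 96.6]
force: [-0.4, 0.2, 0.5]
grip_width: 0.0452
grasp_force: 0.0
```

```bash
python3 plan.py 629.5 -87.2 346.7 96.4
```

```text
at [629.7 -85.3 427. ] [179.98  -0.09  96.62] roll 0.2  dx -1.8 dy -0.4 dz 80.3 w 45.2 F [-0.3953  0.1876  0.4783] q7 29.3
```

{"op": "step_arm", "data": {"steps": [0.52,0,0,30,0,0.52,0,0,30,0,0.52,0,0,20.3,0,0.52,0,0,0,0,0.52,0,-4,0,0,0.52,0,-4,0,0,0.52,0,-4.2,0,0,0.52,0,0,0,0,0.52,0,0,0,0]}}

```text
time_s: 62.0
tool_pos: [0.618, -0.0886, 0.3471]
tool_rot: [179.9, 0.0, 96.5]
force: [0.2, -0.5, 0.8]
grip_width: 0.0452
grasp_force: 0.8
```

{"op": "step_arm", "data": {"steps": [0.52,0,4,0,0,0.52,0,4,0,0,0.52,0,0,-20,0,0.52,0,0,-30,0,0.52,0,0,-30,0,0.52,30,-30,0,0,0.52,45,-40,0,0,0.52,45,-40,0,0,0.52,45,-40,0,0,0.52,45,-20,0,0,0.52,40,0,0,0,0.52,0,0,0,0]}}

```text
time_s: 63.5
tool_pos: [0.4324, 0.14, 0.4286]
tool_rot: [-180.0, -0.1, 96.7]
force: [-0.4, -0.9, -0.2]
grip_width: 0.045
grasp_force: 0.0
```

```bash
python3 fit.py | grep -v '^[0-9]* \[\|^ ' | grep -v 'rear-top'; python3 - <<'E'
from meas import *
r=env.read_camera("scene");m=masks(r)
c=max(blobs(cv2.morphologyEx(m["cover"].astype(np.uint8),cv2.MORPH_CLOSE,np.ones((5,5))),300),key=len);print(rect(onz(r,c,.012)))
E
```

```text
top: front-bottom yaw 6.093540344247348 38 front-top 6.376391788055271 30 stand 7.105551446811974 22
v at 270: fb 141.85 ft 148.37 st 164.37
24 pred ft-fb 3.16 fb 139.44
26 pred ft-fb 4.53 fb 139.45
28 pred ft-fb 5.90 fb 139.46
30 pred ft-fb 7.25 fb 139.47
32 pred ft-fb 8.59 fb 139.49
scene: top yaw 5.117022289753594 22 bottom 6.256954208964593 18 stand far 6.401121494726674 18
((492.12066650390625, 331.830810546875), (130.6366729736328, 190.39170837402344), 0.641579806804657)
```

The camera gives 28.9° and the kinematics 31.5°, which bracket 30°. The swivel is within about 1°, and the robot is clear of everything. Handing in.

```bash
python3 -c "
from cell import env
print(env.sign_off())"
```

```text
the job is handed in; nothing more can be done
None
```

I handed the job in at about 64 s. All four buttons are turned aside, and the cover lies centred and square on the mat. The three gold-lidded jars present stand upright in the well. The screen faces along the gold line to within about 1°, leaning back about 30° (28.9° by camera, 31.5° by arm geometry).

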